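# Change the batch in a vial dryer: unload, unhook the rinsed carriers, load, shut, start

## Task

Change the batch in the red vial dryer. Take the dry carrier (blue block) out of the open drawer and stand it on the middle of the grey cooling plate. Load every other vial carrier into the drawer, standing upright and let go: those draining on the safety hooks (push each one's handle back against the sprung orange keeper, then lift it off) and the one standing on the bench. Then push the drawer fully home until its detent holds it, and press the green start button all the way down. Leave the glass beaker and the amber jar standing where they are.

Things in the scene. Friction and masses are not known exactly. Their poses are not given: they have to be found in the camera images.
- carrier0_mid (a point): vial carrier hanging in hook 0 (or absent): aluminium block 50 (x) by 104 (y) by 26 mm high, eight glass vials up to 49 mm, rigid upright bail handle: steel straps at y = +-50 mm and on top a flat bar along y, 104 long, 8 thick (x), 14 tall, its centre 95 mm above the underside; total height 102, opening under the bar 96 wide. 0.2-0.35 kg. This point: carrier's centre, 51 mm up; z up.
- carrier1_mid (a point): vial carrier hanging in hook 1 (or absent): the same as carrier 0, same point. The bar's centre is 44 mm above this point, and the hook holds the bar at its middle, so grip the bar beside the hook, some 27 mm along y from its middle.
- carrier2_mid (a point): vial carrier hanging in hook 2 (or absent): the same as carrier 0, same point. Hanging undersides are 75 mm above the bench.
- carrier3_mid (a point): vial carrier already off the hooks, always present: the same as carrier 0, same point. At the start it stands on the bench in front of the stand.
- dry_mid (a point): the finished batch: a vial carrier with a BLUE block, otherwise the same as carrier 0, same point. At the start it stands somewhere in the drawer's tray, its bar along the way the drawer slides.
- plate_top (a point): centre of the top of the dark grey ribbed cooling plate lying on the bench in front of the stand, 6 mm high, 110 mm (x) by 160 mm (y), fixed. A carrier set down on its middle, bar along its y, stands wholly on it.
- hook0 (a point): steel safety hook 0, 10 mm wide in y. Point: centre of a bar resting in the bowl, 170 mm above the bench; x from the tip (robot side) to the shank, z up. In mm from here: bowl floor z -7; tip x -12 to -6; fixed lip from the tip back over the bowl to x +7, z +12 to +18; shank x +32 to +40, top z +23. The lip stops a bar from being lifted straight up; a bar may rest anywhere from x -2 to +7.
- hook1 (a point): safety hook 1, the same as hook 0. All three have an orange sprung keeper leaf, hinged at x +23, z -5, leaning to the end of the lip. Pushing the bar back (+x) folds it (3 to 6 N). With the bar's centre pushed to x +12 to +17 there is a free slot straight up between lip and keeper.
- hook2 (a point): safety hook 2, the same as hook 0. The hooks are 125 mm apart along the stand's y; behind them runs a rail at x +54 to +72 mm whose top lies 22 mm below this point. The hook passes through the handle: lift the bar 25 to 50 mm, draw the carrier towards the robot over the tip, then raise it (block 69 mm below the bar's centre, hook's underside 15 mm below this point).
- keeper0 (a joint): orange keeper of hook 0: 0 = closed on the lip (sprung), 0.6 = upright, throat open, 0.95 rad = its limit.
- keeper1 (a joint): orange keeper of hook 1: 0 = closed on the lip (sprung), 0.6 = upright, throat open, 0.95 rad = its limit.
- keeper2 (a joint): orange keeper of hook 2: 0 = closed on the lip (sprung), 0.6 = upright, throat open, 0.95 rad = its limit.
- stand: drain stand, fixed: white drip tray 155 mm (x) by 420 mm (y), 18 mm high, two posts and the rail that carries the hooks; origin under it, x away from the robot at yaw 0.
- tray (a point): centre of the drawer's tray floor (its upper face, 30 mm above the bench); moves with the drawer. x points into the dryer (pushing home), y across, z up. Inside 128 mm (x) by 250 mm (y), walls 25 mm high; front panel's inner face at x -64, its top 120 mm above the floor. Four carriers fit side by side, bars along x, 60 mm apart in y, and pass under the dryer's deck with 13 mm to spare.
- drawer_front (a point): middle of the outer face of the drawer's red front panel, 125 mm above the bench (panel 292 mm wide, from 18 to 150 mm above the bench, 14 mm thick); x points into the dryer: push here towards +x.
- drawer (a joint): how far the drawer is open, m: 0 = home, 0.135 to 0.150 at the start. Slides with about 2.5 N of friction; over the last 14 mm a sprung detent resists (up to about 14 N), then pulls it home and holds it.
- start (a joint): green start button, 28 mm across, on the dryer's deck: 0 = up, 0.006 m = fully down (4 N), sprung.
- start_top (a point): centre of the top of the start button, 177 mm above the bench and 65 mm behind the dryer's front edge; pressed straight down. The deck around it is 155 mm high; the tower (245 mm high) begins 105 mm behind the button.
- beaker: glass beaker, 66 mm across, 85 mm tall, robot side of the cooling plate; a bystander, leave it where it is. Origin under its centre.
- jar: amber jar with a black lid, 60 mm across, 70 mm tall; a bystander, leave it where it is. Origin under its centre.

How it is judged:
By the outcome, as a careful person would: the job done as asked, in the order asked, and still so for the second after the job is handed in, with the robot touching nothing.
Of carrier0, carrier1, carrier2 only 2 to 3 are there at a start; the rules pass over those that are not, and their reading is None.
At some moment in a run one of dry may be knocked a few centimetres aside while the robot is not near it.
It also fails if it takes over 208 s, if anything falls off the work surface, if the arm or the gripper's body presses on something with over 40 N, if the wrist force passes 120 N, or if a joint passes its speed limit or range.

## Robot

A 7-joint arm with a two-finger parallel gripper is mounted at the origin on the work surface. World frame = base frame: x ahead of the robot, y to its left, z up, the work surface at z = 0. Lengths are in m, angles in degrees, forces in N, time in s.
With the tool pointing down it reaches from about 0.35 to 0.9 m from the base axis. Payload 19.9 kg.
Tool frame: the origin (TCP) lies at the very end of the fingers, on their centre line; the grasp point (between the pads) lies 19 mm behind it; z points along the fingers, y is the line along which they close (so a half turn about z gives the same grasp; the last joint's range is limited). The gripper opens to 85 mm and grips with 20 to 120 N. Pads are 22 mm wide; open, the fingers measure 114 mm over their backs; the gripper's body (76 mm by 85 mm) begins 54 mm behind the grasp point. The pads swing forward as they close: fully open they stand 13 mm farther back than shut.
Start: joints at [65.747, 23.915, -0.59, 92.452, 0.269, 63.638, -3.037], TCP at [0.233, -0.58, 0.231] pointing down, gripper open.
Joint ranges: [-161.28, 161.28], [-22.2, 115.67], [-73.04, 71.86], [3.21, 147.25], [-68.34, 248.33], [10.77, 114.83], [-161.83, 161.83]. Speed limits (degrees/s): [108.29, 108.29, 136.94, 136.94, 172.46, 172.46, 172.46].

## Interface

Orientations are given as a 3x3 rotation matrix whose columns are the frame's x, y, z axes.
In Python, from plant import status, vision, order gives the robot as it stands.
- The arm moves only by the tool send_rows, never from a script. Its argument "moves" is a list of rows, each an object with "rot": the turn, a rotation vector about the tool's x, y, z in degrees, a list of three; "slide": the shift along the tool's x, y, z in units of 30 mm (1.0 is 30 mm), a list of three; "grip": the opening, from 0 (shut) to 1 (fully open). A call has 1 to 5 rows; each row shifts and turns the commanded pose from where the row before left it, along the tool's axes as they then stand; what a row does not reach is not made up. A row lasts 1/12 s, in which the tool goes at most 41.7 mm and 7.16 degrees, less where a joint would pass 70% of its speed; a pose out of reach is approached as far as the arm can. A call is refused whole if a number of a shift passes 1 or a number of a turn 7.16, either way. A call with a gripper value outside its range is refused whole. The fingers move at their own pace and stop on an object; "grip_force" is the grip in N (left out, the last holds). Time passes only in rows, so rows that do not move let the fingers close. It gives the time, the measured TCP pose, the force, the opening and the grip force at its end, in the units of the state.
- status.sense(): the state, without advancing time (a new reading comes with each control period).
- vision.camera(name): name is "side" or "top"; returns the picture (420x560x3 uint8, red, green, blue); there is no depth.
- vision.get_calibration(name): a dict with "camera_matrix" (3x3 intrinsics, pixels), "k1" (the pictures are not rectified: a ray, as slopes to the right and down, at radius r is drawn at 1 + k1 r^2 times it, then the intrinsics apply), "R" (3x3) and "t" (3): a world point X has camera coordinates R X + t. Camera axes: x right, y down, z forward; pixel columns grow to the right and rows downward; lengths in m; the calibration is good to about 2 mm. A picture is of the moment at which its call begins. get_calibration takes no time and is no camera call.
- order.hand_in(): hands the job in; it is judged then, once.
The state is a dict: "time": time; "qpos": joint angles; "joint_vel": joint speeds; "joint_torque": joint torques, N m; "ee_pos": TCP position; "tool_rot": TCP orientation; "wrist_force": force on the tool from outside, world axes, zero at the start; "ft_torque": the same for the moment, N m; "finger_gap": finger opening in m; "grasp_force": force on a finger pad.
Only numpy, scipy, OpenCV 4.12 (cv2) and the standard library are available. Lean on these libraries where they do the work, as an engineer would, in place of code of your own. Each camera call takes 0.05 s, during which the arm holds its last target. There are 200 camera calls.

## Working session

There is one attempt and no reset: what is moved stays moved. The work goes in short steps, Python scripts to look and compute and a tool call to move; the robot and the scene stay as the last step left them, time stands still between calls to the robot, and variables do not carry over. Pictures are saved under pics/ and viewed, at most 14 in all, crops included, and the job is handed in when it is done.

Besides the shell and the picture viewer there is one more tool, called after "Call:" by a JSON object that holds its "name" and its "arguments". send_rows: Moves the arm, as the interface text tells. Its arguments: {"type":"object","properties":{"moves":{"type":"array"},"grip_force":{"type":"number"}},"required":["moves"]}

```bash
ls; mkdir -p pics; python3 - <<'E'
from plant import status, vision
import cv2
for n in ("side","top"):
    cv2.imwrite(f"pics/{n}0.png",vision.camera(n)[:,:,::-1])
    c=vision.get_calibration(n);print(n,c)
s=status.sense();print(s["time"],s["ee_pos"],s["tool_rot"],s["finger_gap"])
E
```

```text
pics
side {'camera_matrix': array([[389.07610375,   0.        , 288.99433383],
       [  0.        , 389.07610375, 208.76916056],
       [  0.        ,   0.        ,   1.        ]]), 'k1': 0.03908776076605488, 'R': array([[-0.93528811, -0.35347532,  0.01706869],
       [-0.28023274,  0.71031009, -0.64570054],
       [ 0.21611515, -0.60869925, -0.76339994]]), 't': array([0.46952749, 0.16712549, 1.04612226])}
top {'camera_matrix': array([[473.54775068,   0.        , 281.48279001],
       [  0.        , 473.54775068, 213.12443535],
       [  0.        ,   0.        ,   1.        ]]), 'k1': -0.14482136797354453, 'R': array([[ 0.01518135, -0.99976559,  0.01543701],
       [-0.99309088, -0.01687309, -0.1161284 ],
       [ 0.11636165, -0.01356737, -0.99311424]]), 't': array([0.02812867, 0.46853128, 1.33086394])}
0.1 [ 0.23272621 -0.57972275  0.23072504] [[ 9.28006316e-01  3.72564128e-01 -4.98580801e-04]
 [ 3.72564450e-01 -9.28005787e-01  9.94574817e-04]
 [-9.21429690e-05 -1.10872519e-03 -9.99999381e-01]] 0.08521675652077569
```

View pics/side0.png

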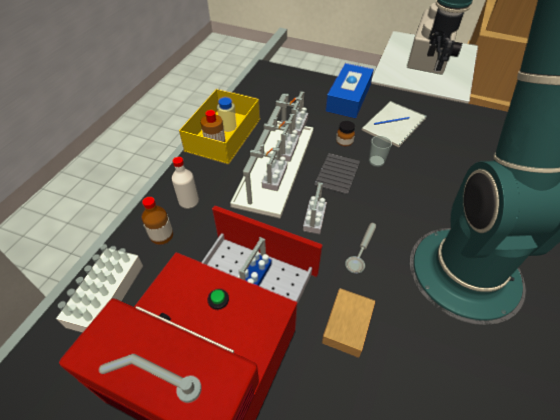

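View pics/top0.png

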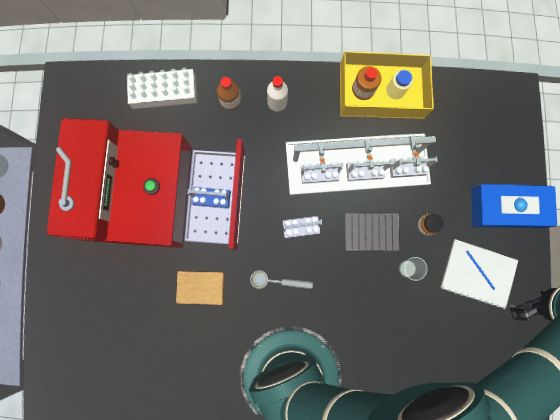

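The top view shows the dryer at left with its drawer opening to the right and the blue dry carrier at about (210,197). Three carriers hang on the stand at (320,170), (367,168) and (408,167). The bench carrier is at (302,227), the plate at (372,232), the beaker at (413,268) and the jar at (430,224).

```bash
cat > h.py <<'E'
import numpy as np, cv2
from plant import status, vision
def ray(n,uv):
    c=vision.get_calibration(n);K=c["camera_matrix"]
    d=np.array([(uv[0]-K[0,2])/K[0,0],(uv[1]-K[1,2])/K[1,1]]);p=d.copy()
    for _ in range(20): p=d/(1+c["k1"]*(p@p))
    return -c["R"].T@c["t"], c["R"].T@np.array([*p,1])
def plane(n,uv,z):
    o,d=ray(n,uv); return (o+d*(z-o[2])/d[2])
def tri(a,b):  # a=top uv, b=side uv
    o1,d1=ray("top",a);o2,d2=ray("side",b);A=np.stack([d1,-d2],1)
    s=np.linalg.lstsq(A,o2-o1,rcond=None)[0];p,q=o1+d1*s[0],o2+d2*s[1]
    return (p+q)/2,np.linalg.norm(p-q)
def proj(n,X):
    c=vision.get_calibration(n);K=c["camera_matrix"];x=c["R"]@np.array(X)+c["t"];p=x[:2]/x[2];p=p*(1+c["k1"]*(p@p))
    return p*[K[0,0],K[1,1]]+K[:2,2]
def crop(n,x0,y0,x1,y1,s,f,im=None):
    im=vision.camera(n) if im is None else im
    c=cv2.resize(im[y0:y1,x0:x1],None,fx=s,fy=s,interpolation=cv2.INTER_CUBIC)
    cv2.imwrite(f,c[:,:,::-1]);return im
def st():
    s=status.sense();print("t",round(s["time"],2),"p",np.round(s["ee_pos"],4),"gap",round(s["finger_gap"],4),"g",np.round(s["grasp_force"],1),"F",np.round(s["wrist_force"],1),"q",np.round(s["qpos"],1));return s
E
python3 - <<'E'
from h import *
crop("top",180,125,446,285,3,"pics/t1.png");crop("side",195,85,395,275,3,"pics/s1.png")
E
```

```text
(no output)
```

View pics/t1.png

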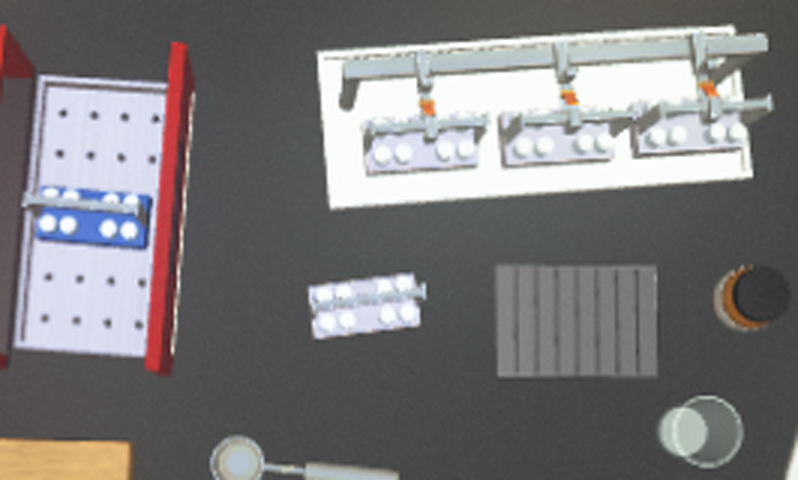

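View pics/s1.png

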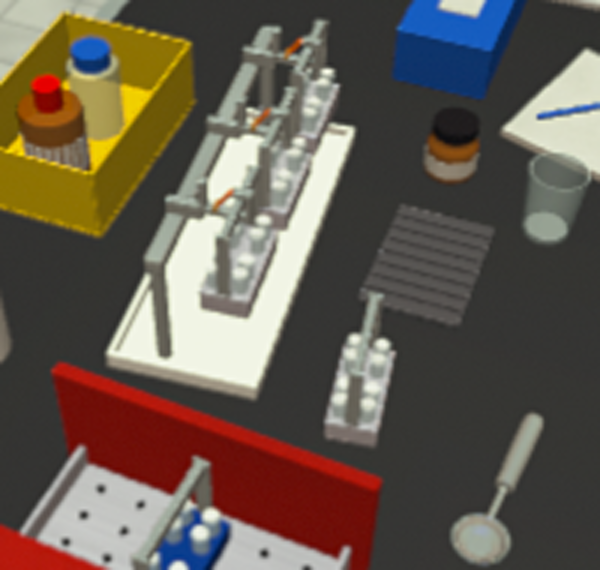

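The crops show the three hanging bars (ends at crop px 365–488, 500–635 and 633–772), the bench carrier bar from (313,302) to (426,291), and the dry bar from (24,200) to (147,209). The plate spans (497,265)–(657,377). Next I compute the poses.

```bash
python3 - <<'E'
from h import *
np.set_printoptions(precision=4,suppress=True)
f=lambda p,z: plane("top",(p[0]/3+180,p[1]/3+125),z)[:2]
def show(n,pts,z): print(n,z,*[f(p,z) for p in pts])
show("standcorners",[(318,51),(732,27),(752,178),(330,208)],.018)
show("plate",[(497,265),(657,265),(657,377),(497,377)],.006)
for n,a,b,z in [("hA",(365,127),(488,119),.177),("hB",(500,123),(635,117),.177),("hC",(633,110),(772,103),.177),("bench",(313,302),(426,291),.102),("dry",(24,200),(147,209),.132),("panelR",(187,45),(170,374),.15),("panelL",(172,43),(147,371),.15)]:
    A,B=f(a,z),f(b,z);d=B-A;print(n,"mid",(A+B)/2,"len",np.linalg.norm(d),"ang",np.degrees(np.arctan2(d[1],d[0])))
show("benchblk",[(310,290),(413,275),(421,326),(318,338)],.026)
show("dryblk",[(38,186),(150,195),(147,247),(36,240)],.056)
show("tray",[(40,76),(164,90),(148,354),(16,347)],.055)
show("jar",[(762,294)],.07);show("beaker",[(682,432)],.0);show("beakertop",[(708,431)],.085)
im=vision.camera("top").astype(int)
m=((im[...,1]>im[...,0]+60)&(im[...,1]>im[...,2]+60)).astype(np.uint8);n,l,s,c=cv2.connectedComponentsWithStats(m);i=1+s[1:,4].argmax();print(c[i],plane("top",c[i],.177))
# side checks of bar mids
for a,b in [((360,127),None)]: pass
def g(p): return (p[0]/3+195,p[1]/3+85)
F=lambda p:(p[0]/3+180,p[1]/3+125)
print("benchend",tri(F((426,291)),g((376,297))))
for ori in [(.18,0)]: pass
E
```

```text
standcorners 0.018 [0.6805 0.0254] [ 0.7164 -0.3903] [ 0.5626 -0.406 ] [0.5244 0.0117]
plate 0.006 [ 0.4731 -0.1525] [ 0.4758 -0.3114] [ 0.3657 -0.3101] [ 0.364  -0.1526]
hA mid [ 0.5751 -0.0659] len 0.10693074619967854 ang -85.00707597832569
hB mid [ 0.5806 -0.189 ] len 0.11913792486697351 ang -86.04693924563706
hC mid [ 0.5958 -0.3096] len 0.12602211633677535 ang -85.51609657576029
bench mid [ 0.4311 -0.0225] len 0.10257076048147762 ang -83.49169864327055
dry mid [0.5059 0.2323] len 0.1101100553666661 ang -93.30959606339773
panelR mid [0.5022 0.1481] len 0.29139049081038326 ang 178.59046928051853
panelL mid [0.5041 0.1648] len 0.2910291459156729 ang 177.30222220382106
benchblk 0.026 [0.4436 0.03  ] [ 0.4597 -0.0685] [ 0.4108 -0.0765] [0.3978 0.0217]
dryblk 0.056 [0.5348 0.2887] [0.5279 0.1824] [0.4785 0.1838] [0.4834 0.2886]
tray 0.055 [0.6416 0.2915] [0.6295 0.1722] [0.3784 0.1802] [0.3826 0.3039]
jar 0.07 [ 0.4422 -0.3954]
beaker 0.0 [ 0.3124 -0.3364]
beakertop 0.085 [ 0.3133 -0.3368]
[149.6538 185.2051] [0.5174 0.3798 0.177 ]
benchend (array([ 0.4367, -0.074 ,  0.0976]), np.float64(0.0012055656449003577))
```

Call:
{"name": "send_rows", "arguments": {"moves": [{"rot": [0,0,-6.5],"slide": [0,0,-0.4],"grip": 0.5},{"rot": [0,0,-6.5],"slide": [0,0,-0.4],"grip": 0.5},{"rot": [0,0,-6.5],"slide": [0,0,-0.4],"grip": 0.5},{"rot": [0,0,-6.5],"slide": [0,0,-0.4],"grip": 0.5},{"rot": [0,0,-6.5],"slide": [0,0,-0.4],"grip": 0.5}], "grip_force": 80}}

```text
time: 0.67
ee_pos: [0.2328, -0.5799, 0.2918]
tool_rot: [[0.578, 0.816, -0.0], [0.816, -0.578, 0.0], [0.0, -0.0, -1.0]]
wrist_force: [-0.3, 0.2, 0.3]
finger_gap: 0.0425
grasp_force: 0.0
```

Call:
{"name": "send_rows", "arguments": {"moves": [{"rot": [0,0,-6.5],"slide": [0,0,-0.4],"grip": 0.5},{"rot": [0,0,-6.5],"slide": [0,0,-0.4],"grip": 0.5},{"rot": [0,0,-6.5],"slide": [0,0,-0.4],"grip": 0.5},{"rot": [0,0,-6.5],"slide": [0,0,-0.4],"grip": 0.5},{"rot": [0,0,-6.5],"slide": [0,0,-0.4],"grip": 0.5}]}}

```text
time: 1.08
ee_pos: [0.2328, -0.5799, 0.3517]
tool_rot: [[0.049, 0.999, -0.0], [0.999, -0.049, 0.0], [0.0, -0.0, -1.0]]
wrist_force: [0.2, 0.2, 0.1]
finger_gap: 0.0427
grasp_force: 0.0
```

Call:
{"name": "send_rows", "arguments": {"moves": [{"rot": [0,0,0],"slide": [0.9,0.25,0],"grip": 0.5},{"rot": [0,0,0],"slide": [0.9,0.25,0],"grip": 0.5},{"rot": [0,0,0],"slide": [0.9,0.25,0],"grip": 0.5},{"rot": [0,0,0],"slide": [0.9,0.25,0],"grip": 0.5},{"rot": [0,0,0],"slide": [0.9,0.25,0],"grip": 0.5}]}}

```text
time: 1.5
ee_pos: [0.2778, -0.4459, 0.3512]
tool_rot: [[0.055, 0.999, -0.0], [0.999, -0.055, 0.0], [0.0, -0.0, -1.0]]
wrist_force: [1.1, -0.1, -0.5]
finger_gap: 0.0431
grasp_force: 0.0
```

Call:
{"name": "send_rows", "arguments": {"moves": [{"rot": [0,0,0],"slide": [0.9,0.25,0],"grip": 0.5},{"rot": [0,0,0],"slide": [0.9,0.25,0],"grip": 0.5},{"rot": [0,0,0],"slide": [0.9,0.25,0],"grip": 0.5},{"rot": [0,0,0],"slide": [0.9,0.25,0],"grip": 0.5},{"rot": [0,0,0],"slide": [0.9,0.25,0],"grip": 0.5}]}}

```text
time: 1.92
ee_pos: [0.3226, -0.3131, 0.3513]
tool_rot: [[0.055, 0.999, -0.0], [0.999, -0.055, -0.0], [-0.0, -0.0, -1.0]]
wrist_force: [0.7, -0.5, 1.0]
finger_gap: 0.0428
grasp_force: 0.0
```

```bash
cat >> h.py <<'E'
def plan(x,y,z,th=None):
    """print turn about tool z, then the slide (units) in the turned tool axes"""
    s=st();R=np.array(s["tool_rot"]);cur=np.degrees(np.arctan2(R[1,1],R[0,1]))
    th=cur if th is None else th;t=np.radians(th)
    d=np.array([x,y,z])-s["ee_pos"]
    print("th",round(cur,2),"tilt",np.round(np.degrees(R[:2,2]),2),"rotz",round(cur-th,2),"slide",np.round([(-np.sin(t)*d[0]+np.cos(t)*d[1])/.03,(np.cos(t)*d[0]+np.sin(t)*d[1])/.03,-d[2]/.03],2))
E
python3 -c "
from h import *
f=lambda p,z: plane('top',(p[0]/3+180,p[1]/3+125),z)[:2]
for p in [(430,137),(572,131),(712,124)]: print(f(p,.185),f(p,.165))
plan(.506,.232,.2,-3.3)"
```

```text
[ 0.5611108  -0.06799278] [ 0.56532866 -0.07004333]
[ 0.5691037  -0.19091954] [ 0.57345582 -0.19503491]
[ 0.57845012 -0.31478975] [ 0.58295924 -0.32098579]
t 1.92 p [ 0.3226 -0.3131  0.3513] gap 0.0428 g 0.0 F [ 0.7 -0.5  1. ] q [ 61.9   0.4 -21.7 105.9   0.2  73.7  37.1]
th -3.13 tilt [-0.01 -0.01] rotz 0.17 slide [18.49  5.06  5.04]
```

Call:
{"name": "send_rows", "arguments": {"moves": [{"rot": [0,0,0],"slide": [0.92,0.25,0],"grip": 0.5},{"rot": [0,0,0],"slide": [0.92,0.25,0],"grip": 0.5},{"rot": [0,0,0],"slide": [0.92,0.25,0],"grip": 0.5},{"rot": [0,0,0],"slide": [0.92,0.25,0],"grip": 0.5},{"rot": [0,0,0],"slide": [0.92,0.25,0],"grip": 0.5}]}}

```text
time: 2.33
ee_pos: [0.3676, -0.1773, 0.3513]
tool_rot: [[0.055, 0.999, 0.0], [0.999, -0.055, -0.0], [-0.0, 0.0, -1.0]]
wrist_force: [0.1, 0.0, 0.6]
finger_gap: 0.0426
grasp_force: 0.0
```

Call:
{"name": "send_rows", "arguments": {"moves": [{"rot": [0,0,0],"slide": [0.92,0.25,0],"grip": 0.5},{"rot": [0,0,0],"slide": [0.92,0.25,0],"grip": 0.5},{"rot": [0,0,0],"slide": [0.92,0.25,0],"grip": 0.5},{"rot": [0,0,0],"slide": [0.92,0.25,0],"grip": 0.5},{"rot": [0,0,0],"slide": [0.92,0.25,0],"grip": 0.5}]}}

```text
time: 2.75
ee_pos: [0.4125, -0.0415, 0.3514]
tool_rot: [[0.055, 0.999, 0.0], [0.999, -0.055, -0.0], [-0.0, 0.0, -1.0]]
wrist_force: [0.2, -0.7, 0.6]
finger_gap: 0.0429
grasp_force: 0.0
```

Call:
{"name": "send_rows", "arguments": {"moves": [{"rot": [0,0,0],"slide": [0.92,0.25,0],"grip": 0.5},{"rot": [0,0,0],"slide": [0.92,0.25,0],"grip": 0.5},{"rot": [0,0,0],"slide": [0.92,0.25,0],"grip": 0.5},{"rot": [0,0,0],"slide": [0.92,0.25,0],"grip": 0.5},{"rot": [0,0,0],"slide": [0.92,0.25,0],"grip": 0.5}]}}

```text
time: 3.17
ee_pos: [0.4575, 0.0941, 0.3515]
tool_rot: [[0.055, 0.998, 0.001], [0.998, -0.055, -0.0], [-0.0, 0.001, -1.0]]
wrist_force: [0.8, -0.6, -0.0]
finger_gap: 0.0426
grasp_force: 0.0
```

```bash
python3 -c "
from h import *
import cv2
plan(.506,.232,.106,-3.3)
im=crop('top',150,115,350,265,4,'pics/t2.png')"
```

```text
t 3.17 p [0.4575 0.0941 0.3515] gap 0.0426 g 0.0 F [ 0.8 -0.6 -0. ] q [ 35.5   4.6 -53.2 103.2   3.9  74.  -21.9]
th -3.15 tilt [ 0.04 -0.02] rotz 0.15 slide [4.68 1.35 8.18]
```

View pics/t2.png

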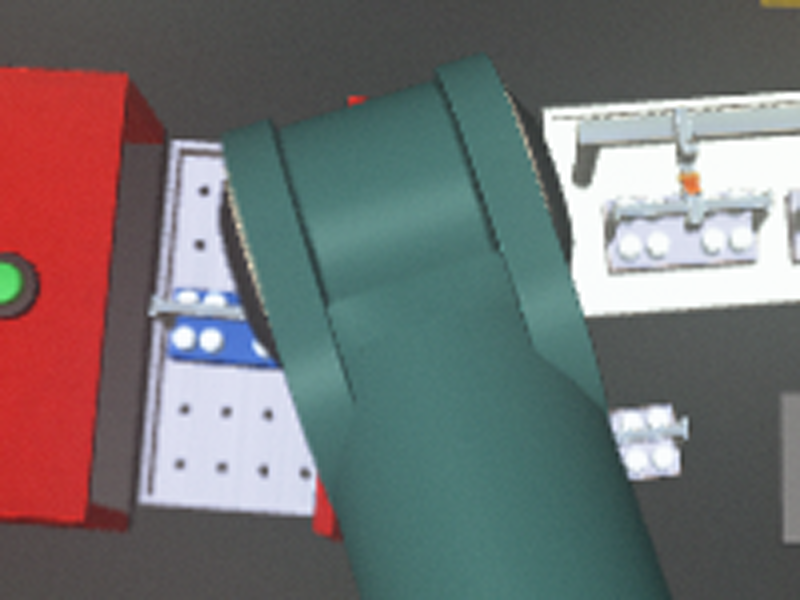

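The dry carrier is unchanged: its bar's left end is at crop px (150,308), the same as before. The forearm hides the rest.

Call:
{"name": "send_rows", "arguments": {"moves": [{"rot": [0,0,0],"slide": [0.93,0.27,0],"grip": 0.5},{"rot": [0,0,0],"slide": [0.93,0.27,0],"grip": 0.5},{"rot": [0,0,0],"slide": [0.93,0.27,0.4],"grip": 0.5},{"rot": [0,0,0],"slide": [0.93,0.27,0.4],"grip": 0.5},{"rot": [0,0,0],"slide": [0.93,0.27,0.4],"grip": 0.5}]}}

```text
time: 3.63
ee_pos: [0.5059, 0.2311, 0.3146]
tool_rot: [[0.055, 0.998, 0.0], [0.998, -0.055, -0.0], [-0.0, 0.0, -1.0]]
wrist_force: [1.0, -0.9, 0.8]
finger_gap: 0.0427
grasp_force: 0.0
```

Call:
{"name": "send_rows", "arguments": {"moves": [{"rot": [0,0,0],"slide": [0,0,0.8],"grip": 0.5},{"rot": [0,0,0],"slide": [0,0,0.8],"grip": 0.5},{"rot": [0,0,0],"slide": [0,0,0.8],"grip": 0.5},{"rot": [0,0,0],"slide": [0,0,0.8],"grip": 0.5},{"rot": [0,0,0],"slide": [0,0,0],"grip": 0.5}]}}

```text
time: 4.05
ee_pos: [0.5039, 0.2287, 0.2154]
tool_rot: [[0.054, 0.999, -0.005], [0.999, -0.054, -0.002], [-0.002, -0.005, -1.0]]
wrist_force: [-0.9, -0.5, 0.0]
finger_gap: 0.0427
grasp_force: 0.0
```

```bash
python3 -c "
from h import *
plan(.506,.232,.106,-3.3)
g=lambda p,z: plane('top',(p[0]/4+150,p[1]/4+115),z)[:2]
print(g((127,73),.155),g((86,522),.155))
im=crop('side',180,180,340,310,5,'pics/s3.png')"
```

```text
t 4.05 p [0.5039 0.2287 0.2154] gap 0.0427 g 0.0 F [-0.9 -0.5  0. ] q [ 13.2  25.8 -52.3 102.2  22.6  63.5 -49.9]
th -3.12 tilt [-0.3  -0.11] rotz 0.18 slide [0.11 0.06 3.65]
[0.66306042 0.30677034] [0.36384796 0.3207467 ]
```

View pics/s3.png

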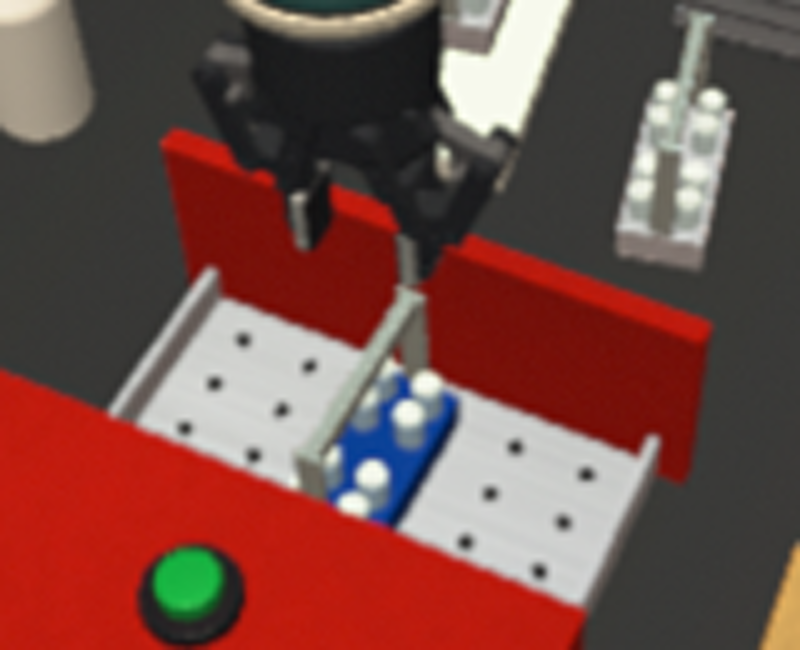

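The gripper is above the bar and straddles it (bar from (312,460) to (408,295) in the crop). Now I descend, grip, and lift.

Call:
{"name": "send_rows", "arguments": {"moves": [{"rot": [0,0,0.2],"slide": [0.1,0.06,0.8],"grip": 0.5},{"rot": [0,0,0],"slide": [0,0,0.8],"grip": 0.5},{"rot": [0,0,0],"slide": [0,0,0.8],"grip": 0.5},{"rot": [0,0,0],"slide": [0,0,0.8],"grip": 0.5},{"rot": [0,0,0],"slide": [0,0,0.4],"grip": 0.5}]}}

```text
time: 4.52
ee_pos: [0.5075, 0.2324, 0.1106]
tool_rot: [[0.059, 0.998, -0.0], [0.998, -0.059, -0.0], [-0.0, -0.0, -1.0]]
wrist_force: [0.3, -1.0, -0.3]
finger_gap: 0.0427
grasp_force: 0.0
```

Call:
{"name": "send_rows", "arguments": {"moves": [{"rot": [0,0,0],"slide": [0,0,0],"grip": 0.0},{"rot": [0,0,0],"slide": [0,0,0],"grip": 0.0},{"rot": [0,0,0],"slide": [0,0,0],"grip": 0.0},{"rot": [0,0,0],"slide": [0,0,0],"grip": 0.0},{"rot": [0,0,0],"slide": [0,0,0],"grip": 0.0}]}}

```text
time: 4.93
ee_pos: [0.5085, 0.2333, 0.1132]
tool_rot: [[0.058, 0.998, 0.003], [0.998, -0.058, 0.001], [0.001, 0.003, -1.0]]
wrist_force: [0.2, -0.1, 10.1]
finger_gap: 0.0064
grasp_force: 80.6
```

Call:
{"name": "send_rows", "arguments": {"moves": [{"rot": [0,0,0],"slide": [0,0,0],"grip": 0.0},{"rot": [0,0,0],"slide": [0,0,-0.2],"grip": 0.0},{"rot": [0,0,0],"slide": [0,0,-0.2],"grip": 0.0},{"rot": [0,0,0],"slide": [0,0,0],"grip": 0.0}]}}

```text
time: 5.27
ee_pos: [0.5078, 0.233, 0.1249]
tool_rot: [[0.058, 0.998, 0.002], [0.998, -0.058, 0.0], [0.001, 0.001, -1.0]]
wrist_force: [-0.3, 0.7, -2.0]
finger_gap: 0.0059
grasp_force: 78.7
```

```bash
python3 -c "
from h import *
plan(.506,.232,.26,-3.3)"
```

```text
t 5.27 p [0.5078 0.233  0.1249] gap 0.0059 g 78.7 F [-0.3  0.7 -2. ] q [  8.9  32.5 -47.8 106.2  29.3  54.4 -55.4]
th -3.33 tilt [0.09 0.03] rotz -0.03 slide [-0.04 -0.06 -4.5 ]
```

Call:
{"name": "send_rows", "arguments": {"moves": [{"rot": [0,0,0],"slide": [0,0,-0.9],"grip": 0.0},{"rot": [0,0,0],"slide": [0,0,-0.9],"grip": 0.0},{"rot": [0,0,0],"slide": [0,0,-0.9],"grip": 0.0},{"rot": [0,0,0],"slide": [0,0,-0.9],"grip": 0.0},{"rot": [0,0,0],"slide": [0,0,-0.9],"grip": 0.0}]}}

```text
time: 5.68
ee_pos: [0.507, 0.2327, 0.2598]
tool_rot: [[0.058, 0.998, -0.0], [0.998, -0.058, -0.0], [-0.0, -0.0, -1.0]]
wrist_force: [-0.2, 0.9, -2.9]
finger_gap: 0.0061
grasp_force: 78.8
```

Call:
{"name": "send_rows", "arguments": {"moves": [{"rot": [0,0,-3.8],"slide": [0,0,0],"grip": 0.0},{"rot": [0,0,0],"slide": [-0.8,-0.16,0],"grip": 0.0},{"rot": [0,0,0],"slide": [-0.8,-0.16,0],"grip": 0.0},{"rot": [0,0,0],"slide": [-0.8,-0.16,0],"grip": 0.0},{"rot": [0,0,0],"slide": [-0.8,-0.16,0],"grip": 0.0}]}}

```text
time: 6.1
ee_pos: [0.4884, 0.1356, 0.2583]
tool_rot: [[-0.009, 1.0, -0.0], [1.0, 0.009, -0.0], [-0.0, -0.0, -1.0]]
wrist_force: [1.5, 0.6, -2.2]
finger_gap: 0.0062
grasp_force: 78.8
```

Call:
{"name": "send_rows", "arguments": {"moves": [{"rot": [0,0,0],"slide": [-0.8,-0.16,0],"grip": 0.0},{"rot": [0,0,0],"slide": [-0.8,-0.16,0],"grip": 0.0},{"rot": [0,0,0],"slide": [-0.8,-0.16,0],"grip": 0.0},{"rot": [0,0,0],"slide": [-0.8,-0.16,0],"grip": 0.0},{"rot": [0,0,0],"slide": [-0.8,-0.16,0],"grip": 0.0}]}}

```text
time: 6.52
ee_pos: [0.4654, 0.0153, 0.2584]
tool_rot: [[-0.008, 1.0, 0.0], [1.0, 0.008, -0.0], [-0.0, 0.0, -1.0]]
wrist_force: [1.1, 0.1, -3.4]
finger_gap: 0.0057
grasp_force: 78.8
```

Call:
{"name": "send_rows", "arguments": {"moves": [{"rot": [0,0,0],"slide": [-0.8,-0.16,0],"grip": 0.0},{"rot": [0,0,0],"slide": [-0.8,-0.16,0],"grip": 0.0},{"rot": [0,0,0],"slide": [-0.8,-0.16,0],"grip": 0.0},{"rot": [0,0,0],"slide": [-0.8,-0.16,0],"grip": 0.0},{"rot": [0,0,0],"slide": [-0.8,-0.16,0],"grip": 0.0}]}}

```text
time: 6.93
ee_pos: [0.4424, -0.1048, 0.2585]
tool_rot: [[-0.008, 1.0, 0.0], [1.0, 0.008, -0.001], [-0.001, 0.0, -1.0]]
wrist_force: [1.3, -0.7, -3.2]
finger_gap: 0.0063
grasp_force: 78.8
```

Call:
{"name": "send_rows", "arguments": {"moves": [{"rot": [0,0,0],"slide": [-0.8,-0.16,0],"grip": 0.0},{"rot": [0,0,0],"slide": [-0.8,-0.16,0],"grip": 0.0},{"rot": [0,0,0],"slide": [-0.8,-0.16,0],"grip": 0.0},{"rot": [0,0,0],"slide": [-0.8,-0.16,0],"grip": 0.0},{"rot": [0,0,0],"slide": [0,0,0],"grip": 0.0}]}}

```text
time: 7.35
ee_pos: [0.4232, -0.2042, 0.2582]
tool_rot: [[-0.003, 1.0, -0.001], [1.0, 0.003, -0.001], [-0.001, -0.001, -1.0]]
wrist_force: [-0.2, -0.0, -2.7]
finger_gap: 0.0057
grasp_force: 78.8
```

```bash
python3 -c "
from h import *
plan(.4205,-.2315,.09,.5)
crop('side',220,70,420,220,4,'pics/s4.png')"
```

```text
t 7.35 p [ 0.4232 -0.2042  0.2582] gap 0.0057 g 78.8 F [-0.2 -0.  -2.7] q [ 64.2   9.9 -46.4 110.7   8.1  62.7  14.7]
th 0.18 tilt [-0.04 -0.03] rotz -0.32 slide [-0.91 -0.1   5.61]
```

View pics/s4.png

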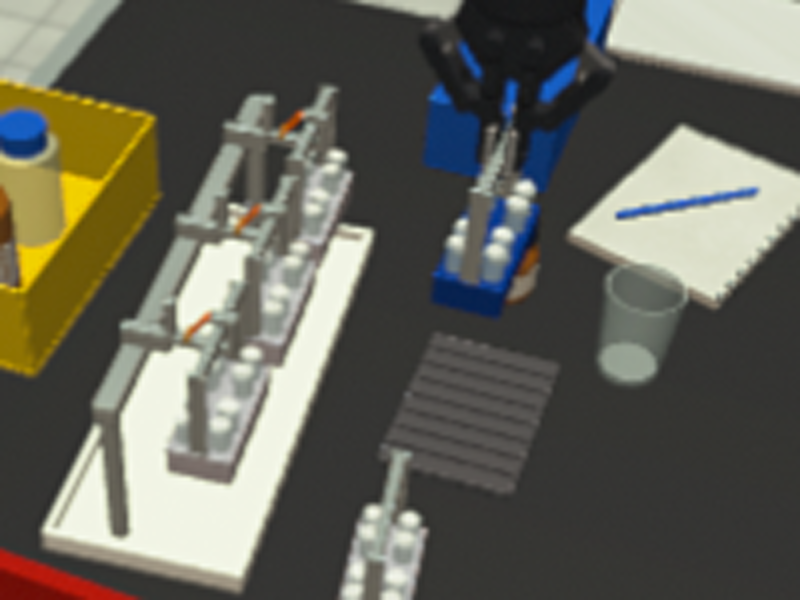

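The dry carrier hangs level in the grip. The plate corners are near (437,335), (560,365), (512,493) and (382,455). Lowering it now.

Call:
{"name": "send_rows", "arguments": {"moves": [{"rot": [0,0,-0.3],"slide": [-0.45,-0.05,0],"grip": 0.0},{"rot": [0,0,0],"slide": [-0.45,-0.05,0.5],"grip": 0.0},{"rot": [0,0,0],"slide": [0,0,0.8],"grip": 0.0},{"rot": [0,0,0],"slide": [0,0,0.8],"grip": 0.0},{"rot": [0,0,0],"slide": [0,0,0.8],"grip": 0.0}]}}

```text
time: 7.82
ee_pos: [0.422, -0.2263, 0.1706]
tool_rot: [[-0.014, 1.0, 0.0], [1.0, 0.014, -0.0], [-0.0, 0.0, -1.0]]
wrist_force: [0.6, -0.3, -2.2]
finger_gap: 0.0063
grasp_force: 78.8
```

Call:
{"name": "send_rows", "arguments": {"moves": [{"rot": [0,0,0],"slide": [0,0,0.8],"grip": 0.0},{"rot": [0,0,0],"slide": [0,0,0.8],"grip": 0.0},{"rot": [0,0,0],"slide": [0,0,0.4],"grip": 0.0},{"rot": [0,0,0],"slide": [0,0,0.4],"grip": 0.0},{"rot": [0,0,0],"slide": [0,0,0],"grip": 0.0}]}}

```text
time: 8.23
ee_pos: [0.4214, -0.2263, 0.098]
tool_rot: [[-0.014, 1.0, -0.002], [1.0, 0.014, 0.001], [0.001, -0.002, -1.0]]
wrist_force: [-0.8, 0.9, -3.5]
finger_gap: 0.006
grasp_force: 78.8
```

```bash
python3 -c "
from h import *
plan(.4205,-.2315,.089,.5)
g=lambda p:plane('side',(p[0]/4+220,p[1]/4+70),.006)[:2]
P=[g(p) for p in [(437,335),(560,365),(512,493),(382,455)]];print(P,np.mean(P,0))"
```

```text
t 8.23 p [ 0.4214 -0.2263  0.098 ] gap 0.006 g 78.8 F [-0.8  0.9 -3.5] q [ 58.   24.7 -39.8 118.2  22.3  44.7   5.4]
th 0.81 tilt [-0.09  0.08] rotz 0.31 slide [-0.17 -0.03  0.3 ]
[array([ 0.47161648, -0.30847559]), array([ 0.36453266, -0.31074901]), array([ 0.36379778, -0.15442025]), array([ 0.47095055, -0.15609857])] [ 0.41772437 -0.23243586]
```

Call:
{"name": "send_rows", "arguments": {"moves": [{"rot": [0,0,0],"slide": [-0.17,-0.05,0.1],"grip": 0.0},{"rot": [0,0,0],"slide": [0,0,0.1],"grip": 0.0},{"rot": [0,0,0],"slide": [0,0,0.06],"grip": 0.0},{"rot": [0,0,0],"slide": [0,0,0.04],"grip": 0.0},{"rot": [0,0,0],"slide": [0,0,0],"grip": 0.0}]}}

```text
time: 8.65
ee_pos: [0.4205, -0.2322, 0.0905]
tool_rot: [[-0.013, 1.0, 0.0], [1.0, 0.013, -0.0], [-0.0, 0.0, -1.0]]
wrist_force: [0.8, -0.1, -3.7]
finger_gap: 0.0058
grasp_force: 78.8
```

Call:
{"name": "send_rows", "arguments": {"moves": [{"rot": [0,0,0],"slide": [0,0,0.04],"grip": 0.0},{"rot": [0,0,0],"slide": [0,0,0.03],"grip": 0.0},{"rot": [0,0,0],"slide": [0,0,0],"grip": 0.0}]}}

```text
time: 8.9
ee_pos: [0.421, -0.2323, 0.0892]
tool_rot: [[-0.014, 1.0, 0.001], [1.0, 0.014, -0.001], [-0.001, 0.001, -1.0]]
wrist_force: [-5.4, 1.7, 17.8]
finger_gap: 0.0062
grasp_force: 81.9
```

Call:
{"name": "send_rows", "arguments": {"moves": [{"rot": [0,0,0],"slide": [0,0,0.03],"grip": 0.0},{"rot": [0,0,0],"slide": [0,0,0],"grip": 0.0}]}}

```text
time: 9.07
ee_pos: [0.4214, -0.2324, 0.0892]
tool_rot: [[-0.014, 1.0, 0.001], [1.0, 0.014, -0.002], [-0.002, 0.001, -1.0]]
wrist_force: [-11.5, 5.5, 42.3]
finger_gap: 0.0059
grasp_force: 85.3
```

Call:
{"name": "send_rows", "arguments": {"moves": [{"rot": [0,0,0],"slide": [0,0,-0.07],"grip": 0.0},{"rot": [0,0,0],"slide": [0,0,0],"grip": 0.2},{"rot": [0,0,0],"slide": [0,0,0],"grip": 0.4},{"rot": [0,0,0],"slide": [0,0,0],"grip": 0.5},{"rot": [0,0,0],"slide": [0,0,0],"grip": 0.5}]}}

```text
time: 9.48
ee_pos: [0.4204, -0.2321, 0.0893]
tool_rot: [[-0.014, 1.0, -0.0], [1.0, 0.014, 0.0], [0.0, -0.0, -1.0]]
wrist_force: [-0.4, -0.1, -0.0]
finger_gap: 0.0428
grasp_force: 0.0
```

Call:
{"name": "send_rows", "arguments": {"moves": [{"rot": [0,0,0],"slide": [0,0,-0.4],"grip": 0.5},{"rot": [0,0,0],"slide": [0,0,-0.8],"grip": 0.5},{"rot": [0,0,0],"slide": [0,0,-0.8],"grip": 0.5},{"rot": [0,0,0],"slide": [0,0,-0.8],"grip": 0.5},{"rot": [0,0,0],"slide": [0,0,-0.8],"grip": 0.5}]}}

```text
time: 9.9
ee_pos: [0.4204, -0.2317, 0.1993]
tool_rot: [[-0.014, 1.0, 0.0], [1.0, 0.014, 0.0], [0.0, 0.0, -1.0]]
wrist_force: [0.6, 0.1, -0.4]
finger_gap: 0.0425
grasp_force: 0.0
```

Call:
{"name": "send_rows", "arguments": {"moves": [{"rot": [0,0,-6.7],"slide": [0,0,0],"grip": 0.5},{"rot": [0,0,0],"slide": [0.85,0.15,0],"grip": 0.5},{"rot": [0,0,0],"slide": [0.85,0.15,0],"grip": 0.5},{"rot": [0,0,0],"slide": [0.85,0.15,0],"grip": 0.5},{"rot": [0,0,0],"slide": [0.85,0.15,0],"grip": 0.5}]}}

```text
time: 10.32
ee_pos: [0.4249, -0.1274, 0.1981]
tool_rot: [[-0.13, 0.992, 0.0], [0.992, 0.13, -0.0], [-0.0, 0.0, -1.0]]
wrist_force: [1.1, 0.4, -0.2]
finger_gap: 0.0426
grasp_force: 0.0
```

Call:
{"name": "send_rows", "arguments": {"moves": [{"rot": [0,0,0],"slide": [0.85,0.15,0],"grip": 0.5},{"rot": [0,0,0],"slide": [0.85,0.15,0],"grip": 0.5},{"rot": [0,0,0],"slide": [0.85,0.15,0],"grip": 0.5},{"rot": [0,0,0],"slide": [0.85,0.15,0],"grip": 0.5},{"rot": [0,0,0],"slide": [0,0,0],"grip": 0.5}]}}

```text
time: 10.73
ee_pos: [0.4296, -0.0207, 0.1984]
tool_rot: [[-0.135, 0.991, 0.001], [0.991, 0.135, 0.0], [0.0, 0.001, -1.0]]
wrist_force: [-0.4, 0.6, 0.5]
finger_gap: 0.0425
grasp_force: 0.0
```

```bash
python3 -c "
from h import *
plan(.4311,-.0225,.083,7.5)
crop('side',240,90,400,210,5,'pics/s5.png')"
```

```text
t 10.73 p [ 0.4296 -0.0207  0.1984] gap 0.0425 g 0.0 F [-0.4  0.6  0.5] q [ 48.5  11.1 -54.2 119.4  11.1  54.5  -3.9]
th 7.77 tilt [0.05 0.02] rotz 0.27 slide [-0.07  0.04  3.85]
```

View pics/s5.png

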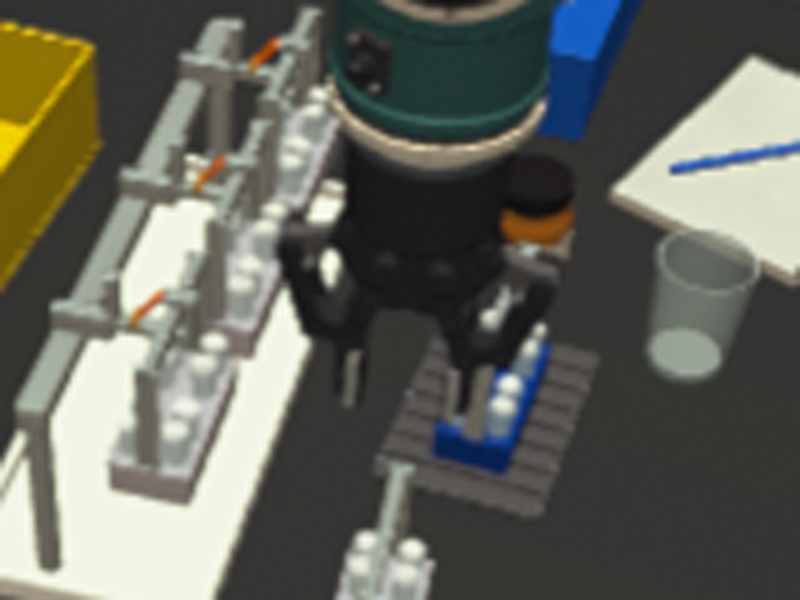

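The dry carrier stands upright on the plate with its block spanning (435,420)–(550,470). The fingers are above the bench carrier's bar.

Call:
{"name": "send_rows", "arguments": {"moves": [{"rot": [0,0,0.2],"slide": [-0.07,0.04,0.8],"grip": 0.5},{"rot": [0,0,0],"slide": [0,0,0.8],"grip": 0.5},{"rot": [0,0,0],"slide": [0,0,0.8],"grip": 0.5},{"rot": [0,0,0],"slide": [0,0,0.8],"grip": 0.5},{"rot": [0,0,0],"slide": [0,0,0.6],"grip": 0.5}]}}

```text
time: 11.2
ee_pos: [0.4305, -0.0278, 0.0821]
tool_rot: [[-0.126, 0.992, -0.001], [0.992, 0.126, 0.0], [0.0, -0.001, -1.0]]
wrist_force: [0.2, -0.8, -0.1]
finger_gap: 0.0426
grasp_force: 0.0
```

Call:
{"name": "send_rows", "arguments": {"moves": [{"rot": [0,0,0],"slide": [0,0,0],"grip": 0.3},{"rot": [0,0,0],"slide": [0,0,0],"grip": 0.0},{"rot": [0,0,0],"slide": [0,0,0],"grip": 0.0},{"rot": [0,0,0],"slide": [0,0,0],"grip": 0.0},{"rot": [0,0,0],"slide": [0,0,0],"grip": 0.0}]}}

```text
time: 11.62
ee_pos: [0.4319, -0.0274, 0.0846]
tool_rot: [[-0.126, 0.992, 0.002], [0.992, 0.126, -0.001], [-0.001, 0.002, -1.0]]
wrist_force: [-1.0, 0.7, 10.4]
finger_gap: 0.0057
grasp_force: 81.6
```

Call:
{"name": "send_rows", "arguments": {"moves": [{"rot": [0,0,0],"slide": [0,0,0],"grip": 0.0},{"rot": [0,0,0],"slide": [0,0,0],"grip": 0.0}]}}

```text
time: 11.78
ee_pos: [0.4319, -0.0274, 0.0846]
tool_rot: [[-0.126, 0.992, 0.002], [0.992, 0.126, -0.001], [-0.001, 0.002, -1.0]]
wrist_force: [-1.9, -0.6, 12.8]
finger_gap: 0.0058
grasp_force: 82.1
```

Call:
{"name": "send_rows", "arguments": {"moves": [{"rot": [0,0,0],"slide": [0,0,-0.4],"grip": 0.0},{"rot": [0,0,0],"slide": [0,0,-0.8],"grip": 0.0},{"rot": [0,0,0],"slide": [0,0,-0.8],"grip": 0.0},{"rot": [0,0,0],"slide": [0,0,-0.8],"grip": 0.0},{"rot": [0,0,0],"slide": [0,0,-0.8],"grip": 0.0}]}}

```text
time: 12.2
ee_pos: [0.4307, -0.0269, 0.1929]
tool_rot: [[-0.127, 0.992, -0.0], [0.992, 0.127, -0.0], [-0.0, -0.0, -1.0]]
wrist_force: [-0.4, 0.4, -2.4]
finger_gap: 0.006
grasp_force: 79.8
```

Call:
{"name": "send_rows", "arguments": {"moves": [{"rot": [0,0,0],"slide": [0,0,-0.8],"grip": 0.0},{"rot": [0,0,0],"slide": [0,0,-0.8],"grip": 0.0},{"rot": [0,0,0],"slide": [0,0,-0.6],"grip": 0.0}]}}

```text
time: 12.45
ee_pos: [0.4311, -0.0269, 0.2596]
tool_rot: [[-0.127, 0.992, 0.001], [0.992, 0.127, -0.001], [-0.001, 0.001, -1.0]]
wrist_force: [-0.1, 0.2, -2.4]
finger_gap: 0.0059
grasp_force: 79.8
```

```bash
cat > tray.py <<'E'
from h import *
c=np.array([.506,.226]);xd=np.array([.047,.999]);yd=np.array([-.999,.047])
for y in (-.09,-.03,.03,.09): print(y,c+y*yd)
E
python3 -c "
from tray import *
# stereo panel check: red top edge
plan(*(c-.09*yd),.26,-2.7)"
```

```text
-0.09 [0.59591 0.22177]
-0.03 [0.53597 0.22459]
0.03 [0.47603 0.22741]
0.09 [0.41609 0.23023]
t 12.45 p [ 0.4311 -0.0269  0.2596] gap 0.0059 g 79.8 F [-0.1  0.2 -2.4] q [ 53.4   5.4 -56.1 115.    5.1  62.    2.3]
th 7.29 tilt [ 0.07 -0.05] rotz 9.99 slide [ 8.54  5.1  -0.01]
```

Call:
{"name": "send_rows", "arguments": {"moves": [{"rot": [0,0,5],"slide": [0,0,0],"grip": 0.0},{"rot": [0,0,5],"slide": [0,0,0],"grip": 0.0},{"rot": [0,0,0],"slide": [0.7,0.43,0],"grip": 0.0},{"rot": [0,0,0],"slide": [0.7,0.43,0],"grip": 0.0},{"rot": [0,0,0],"slide": [0.7,0.43,0],"grip": 0.0}]}}

```text
time: 12.87
ee_pos: [0.473, 0.0344, 0.258]
tool_rot: [[0.049, 0.999, 0.001], [0.999, -0.049, -0.001], [-0.001, 0.001, -1.0]]
wrist_force: [0.0, -1.0, -3.8]
finger_gap: 0.0059
grasp_force: 79.8
```

Call:
{"name": "send_rows", "arguments": {"moves": [{"rot": [0,0,0],"slide": [0.7,0.43,0],"grip": 0.0},{"rot": [0,0,0],"slide": [0.7,0.43,0],"grip": 0.0},{"rot": [0,0,0],"slide": [0.7,0.43,0],"grip": 0.0},{"rot": [0,0,0],"slide": [0.7,0.43,0],"grip": 0.0},{"rot": [0,0,0],"slide": [0.7,0.43,0],"grip": 0.0}]}}

```text
time: 13.28
ee_pos: [0.5425, 0.1367, 0.2577]
tool_rot: [[0.048, 0.999, 0.0], [0.999, -0.048, -0.0], [-0.0, 0.0, -1.0]]
wrist_force: [0.1, -0.6, -2.0]
finger_gap: 0.006
grasp_force: 79.8
```

Call:
{"name": "send_rows", "arguments": {"moves": [{"rot": [0,0,0],"slide": [0.7,0.43,0],"grip": 0.0},{"rot": [0,0,0],"slide": [0.7,0.43,0],"grip": 0.0},{"rot": [0,0,0],"slide": [0.7,0.43,0],"grip": 0.0},{"rot": [0,0,0],"slide": [0.7,0.43,0],"grip": 0.0},{"rot": [0,0,0],"slide": [0,0,0],"grip": 0.0}]}}

```text
time: 13.7
ee_pos: [0.5983, 0.2209, 0.2576]
tool_rot: [[0.045, 0.999, -0.0], [0.999, -0.045, 0.002], [0.002, -0.0, -1.0]]
wrist_force: [0.8, 0.7, -1.0]
finger_gap: 0.0057
grasp_force: 79.8
```

```bash
python3 -c "
from h import *
plan(.5957,.2173,.116,-2.7)
crop('side',170,170,330,290,5,'pics/s6.png')"
```

```text
t 13.7 p [0.5983 0.2209 0.2576] gap 0.0057 g 79.8 F [ 0.8  0.7 -1. ] q [ 12.5  32.6 -51.8  87.5  26.2  72.6 -45.3]
th -2.56 tilt [-0.01  0.14] rotz 0.14 slide [-0.12 -0.08  4.72]
```

View pics/s6.png

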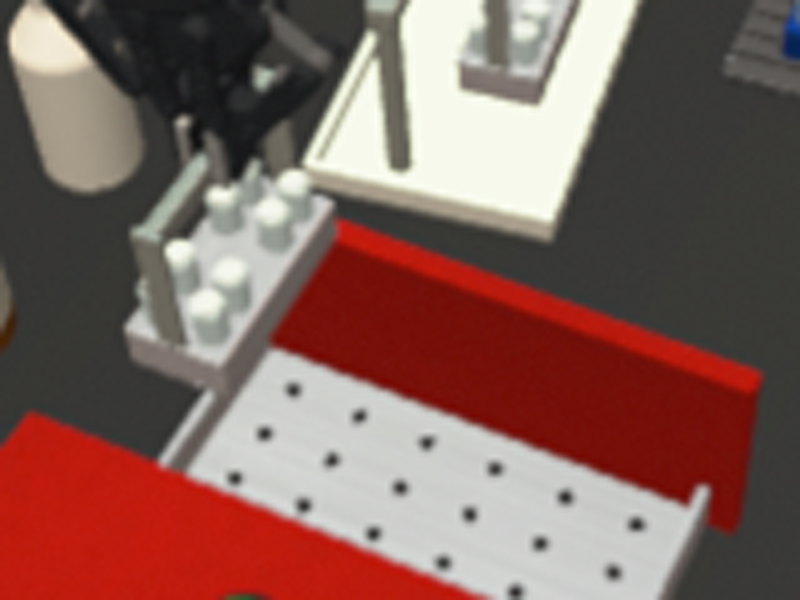

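The carrier is held above the tray's far slot, with its block's top corners at (127,325), (225,362) and (335,203). The panel's inner top edge runs from (340,240) to (752,385).

```bash
python3 -c "
from h import *
g=lambda p,z:np.round(plane('side',(p[0]/5+170,p[1]/5+170),z)[:2],4)
print('blk',[g(p,.199) for p in [(127,325),(225,362),(335,203)]])
print('panel inner',g((345,242),.15),g((752,392),.15))
print('panel outer',g((335,220),.15),g((762,370),.15))
print('wall',g((212,388),.055),g((163,465),.055),'R',g((705,488),.055))
print('holes',g((294,389),.03),g((637,523),.03))
"
```

```text
blk [array([0.6237, 0.2733]), array([0.5742, 0.2755]), array([0.569 , 0.1761])]
panel inner [0.5753 0.1614] [0.3613 0.1732]
panel outer [0.5859 0.1505] [0.3607 0.1596]
wall [0.6374 0.2085] [0.6382 0.2591] R [0.3785 0.1726]
holes [0.6076 0.1791] [0.4078 0.1898]
```

Call:
{"name": "send_rows", "arguments": {"moves": [{"rot": [0,0,0.1],"slide": [-0.02,-0.08,0.8],"grip": 0.0},{"rot": [0,0,0],"slide": [0,0,0.8],"grip": 0.0},{"rot": [0,0,0],"slide": [0,0,0.8],"grip": 0.0},{"rot": [0,0,0],"slide": [0,0,0.8],"grip": 0.0},{"rot": [0,0,0],"slide": [0,0,0.8],"grip": 0.0}]}}

```text
time: 14.17
ee_pos: [0.595, 0.2155, 0.1369]
tool_rot: [[0.05, 0.999, 0.0], [0.999, -0.05, -0.0], [-0.0, 0.0, -1.0]]
wrist_force: [-0.2, 0.8, -2.2]
finger_gap: 0.0061
grasp_force: 79.8
```

Call:
{"name": "send_rows", "arguments": {"moves": [{"rot": [0,0,0],"slide": [0,0,0.4],"grip": 0.0},{"rot": [0,0,0],"slide": [0,0,0.2],"grip": 0.0},{"rot": [0,0,0],"slide": [0,0,0],"grip": 0.0}]}}

```text
time: 14.42
ee_pos: [0.595, 0.2162, 0.1191]
tool_rot: [[0.05, 0.999, -0.001], [0.999, -0.05, -0.0], [-0.0, -0.001, -1.0]]
wrist_force: [-0.6, -0.0, -2.0]
finger_gap: 0.006
grasp_force: 79.8
```

Call:
{"name": "send_rows", "arguments": {"moves": [{"rot": [0,0,0],"slide": [0.12,0,0],"grip": 0.0},{"rot": [0,0,0],"slide": [0,0,0.1],"grip": 0.0},{"rot": [0,0,0],"slide": [0,0,0.05],"grip": 0.0},{"rot": [0,0,0],"slide": [0,0,0],"grip": 0.0}]}}

```text
time: 14.75
ee_pos: [0.5955, 0.2205, 0.1152]
tool_rot: [[0.049, 0.999, 0.0], [0.999, -0.049, 0.0], [0.0, 0.0, -1.0]]
wrist_force: [0.4, -0.9, -3.3]
finger_gap: 0.0057
grasp_force: 79.8
```

Call:
{"name": "send_rows", "arguments": {"moves": [{"rot": [0,0,0],"slide": [0,0,0.03],"grip": 0.0},{"rot": [0,0,0],"slide": [0,0,0],"grip": 0.0}]}}

```text
time: 14.92
ee_pos: [0.5958, 0.2204, 0.1147]
tool_rot: [[0.05, 0.999, 0.001], [0.999, -0.05, 0.0], [0.0, 0.001, -1.0]]
wrist_force: [0.1, -2.1, 3.8]
finger_gap: 0.0062
grasp_force: 80.8
```

Call:
{"name": "send_rows", "arguments": {"moves": [{"rot": [0,0,0],"slide": [0,0,0],"grip": 0.2},{"rot": [0,0,0],"slide": [0,0,0],"grip": 0.4},{"rot": [0,0,0],"slide": [0,0,0],"grip": 0.4},{"rot": [0,0,0],"slide": [0,0,0],"grip": 0.4},{"rot": [0,0,0],"slide": [0,0,-0.4],"grip": 0.4}]}}

```text
time: 15.33
ee_pos: [0.5945, 0.2199, 0.1245]
tool_rot: [[0.049, 0.999, -0.003], [0.999, -0.049, -0.001], [-0.001, -0.003, -1.0]]
wrist_force: [-0.4, 0.2, -0.6]
finger_gap: 0.0344
grasp_force: 0.0
```

Call:
{"name": "send_rows", "arguments": {"moves": [{"rot": [0,0,0],"slide": [0,0,-0.9],"grip": 0.4},{"rot": [0,0,0],"slide": [0,0,-0.9],"grip": 0.4},{"rot": [0,0,0],"slide": [0,0,-0.9],"grip": 0.4},{"rot": [0,0,0],"slide": [0,0,-0.9],"grip": 0.4},{"rot": [0,0,0],"slide": [0,0,-0.9],"grip": 0.4}]}}

```text
time: 15.75
ee_pos: [0.5951, 0.2205, 0.2634]
tool_rot: [[0.049, 0.999, 0.0], [0.999, -0.049, 0.0], [0.0, 0.0, -1.0]]
wrist_force: [-0.2, 0.0, 0.5]
finger_gap: 0.0342
grasp_force: 0.0
```

Call:
{"name": "send_rows", "arguments": {"moves": [{"rot": [0,0,-3.7],"slide": [0,0,0],"grip": 0.4},{"rot": [0,0,-3.7],"slide": [0,0,0],"grip": 0.4},{"rot": [0,0,0],"slide": [-0.86,-0.12,0],"grip": 0.4},{"rot": [0,0,0],"slide": [-0.86,-0.12,0],"grip": 0.4},{"rot": [0,0,0],"slide": [-0.86,-0.12,0],"grip": 0.4}]}}

```text
time: 16.17
ee_pos: [0.5905, 0.1419, 0.2618]
tool_rot: [[-0.081, 0.997, 0.0], [0.997, 0.081, 0.0], [0.0, 0.0, -1.0]]
wrist_force: [1.0, -0.3, 0.6]
finger_gap: 0.0342
grasp_force: 0.0
```

Call:
{"name": "send_rows", "arguments": {"moves": [{"rot": [0,0,0],"slide": [-0.86,-0.12,0],"grip": 0.4},{"rot": [0,0,0],"slide": [-0.86,-0.12,0],"grip": 0.4},{"rot": [0,0,0],"slide": [-0.86,-0.12,0],"grip": 0.4},{"rot": [0,0,0],"slide": [-0.86,-0.12,0],"grip": 0.4},{"rot": [0,0,0],"slide": [-0.86,-0.12,0],"grip": 0.4}]}}

```text
time: 16.58
ee_pos: [0.5829, 0.0113, 0.2619]
tool_rot: [[-0.08, 0.997, 0.001], [0.997, 0.08, -0.0], [-0.0, 0.001, -1.0]]
wrist_force: [0.0, 0.3, 0.9]
finger_gap: 0.0343
grasp_force: 0.0
```

Call:
{"name": "send_rows", "arguments": {"moves": [{"rot": [0,0,0],"slide": [-0.86,-0.12,0],"grip": 0.4},{"rot": [0,0,0],"slide": [-0.86,-0.12,0],"grip": 0.4},{"rot": [0,0,0],"slide": [-0.86,-0.12,0],"grip": 0.4},{"rot": [0,0,0],"slide": [-0.86,-0.12,0],"grip": 0.4},{"rot": [0,0,0],"slide": [0,0,0],"grip": 0.4}]}}

```text
time: 17.0
ee_pos: [0.5767, -0.0972, 0.2614]
tool_rot: [[-0.074, 0.997, -0.0], [0.997, 0.074, -0.002], [-0.002, -0.0, -1.0]]
wrist_force: [-0.2, -0.2, 0.2]
finger_gap: 0.0343
grasp_force: 0.0
```

```bash
python3 -c "
from h import *
plan(.577,-.093,.1595,4.6)
a=vision.camera('side')
crop('side',180,70,380,270,3,'pics/s7.png',a)"
```

```text
t 17.0 p [ 0.5767 -0.0972  0.2614] gap 0.0343 g 0.0 F [-0.2 -0.2  0.2] q [ 46.8  26.9 -53.9  95.1  23.   69.9  -8. ]
th 4.23 tilt [-0.02 -0.09] rotz -0.37 slide [0.14 0.02 3.4 ]
```

View pics/s7.png

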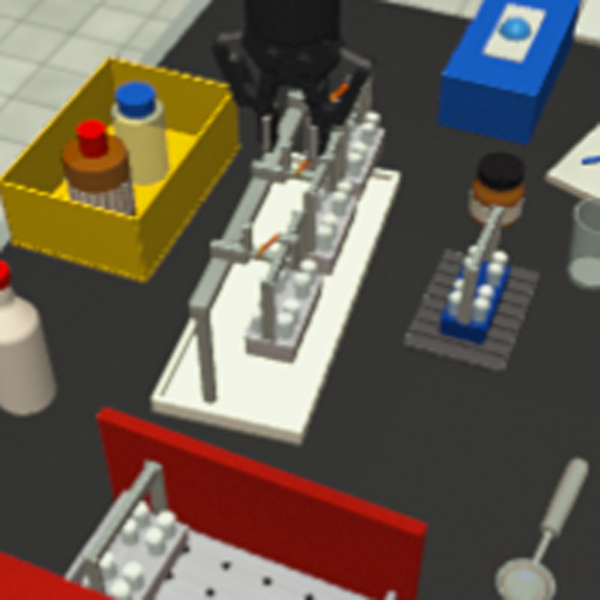

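The drawer holds the bench carrier upright. The gripper is over hook A's carrier, whose bar is near (290,250), and the dry carrier is still on the plate. Descending.

Call:
{"name": "send_rows", "arguments": {"moves": [{"rot": [0,0,-0.3],"slide": [0.14,0.0,0.6],"grip": 0.4},{"rot": [0,0,0],"slide": [0,0,0.8],"grip": 0.4},{"rot": [0,0,0],"slide": [0,0,0.8],"grip": 0.4},{"rot": [0,0,0],"slide": [0,0,0.6],"grip": 0.4},{"rot": [0,0,0],"slide": [0,0,0.5],"grip": 0.4}]}}

```text
time: 17.47
ee_pos: [0.5764, -0.0863, 0.1613]
tool_rot: [[-0.086, 0.996, -0.001], [0.996, 0.086, 0.0], [0.0, -0.001, -1.0]]
wrist_force: [1.1, -0.7, 0.1]
finger_gap: 0.0343
grasp_force: 0.0
```

Call:
{"name": "send_rows", "arguments": {"moves": [{"rot": [0,0,0],"slide": [0,0,0],"grip": 0.3},{"rot": [0,0,0],"slide": [0,0,0],"grip": 0.2},{"rot": [0,0,0],"slide": [0,0,0],"grip": 0.1},{"rot": [0,0,0],"slide": [0,0,0],"grip": 0.0},{"rot": [0,0,0],"slide": [0,0,0],"grip": 0.0}]}}

```text
time: 17.88
ee_pos: [0.5774, -0.087, 0.1634]
tool_rot: [[-0.085, 0.996, 0.002], [0.996, 0.085, -0.0], [-0.0, 0.002, -1.0]]
wrist_force: [-0.5, 2.6, 6.7]
finger_gap: 0.0056
grasp_force: 81.3
```

```bash
python3 -c "
from h import *
plan(.577,-.093,.1595,4.6)"
```

```text
t 17.88 p [ 0.5774 -0.087   0.1634] gap 0.0056 g 81.3 F [-0.5  2.6  6.7] q [ 43.1  32.7 -50.5 101.   28.7  60.1 -12.8]
th 4.89 tilt [ 0.11 -0.  ] rotz 0.29 slide [-0.2  -0.03  0.13]
```

Call:
{"name": "send_rows", "arguments": {"moves": [{"rot": [0,0,0],"slide": [0,0.1,0],"grip": 0.0},{"rot": [0,0,0],"slide": [0,0.1,0],"grip": 0.0},{"rot": [0,0,0],"slide": [0,0.1,0],"grip": 0.0},{"rot": [0,0,0],"slide": [0,0.06,0],"grip": 0.0},{"rot": [0,0,0],"slide": [0,0,0],"grip": 0.0}]}}

```text
time: 18.3
ee_pos: [0.5874, -0.0866, 0.1633]
tool_rot: [[-0.085, 0.996, -0.0], [0.996, 0.085, -0.001], [-0.001, -0.001, -1.0]]
wrist_force: [-10.1, -1.6, 12.9]
finger_gap: 0.0057
grasp_force: 82.3
```

Call:
{"name": "send_rows", "arguments": {"moves": [{"rot": [0,0,0],"slide": [0,0,-0.1],"grip": 0.0},{"rot": [0,0,0],"slide": [0,0,-0.1],"grip": 0.0},{"rot": [0,0,0],"slide": [0,0,0],"grip": 0.0}]}}

```text
time: 18.55
ee_pos: [0.5874, -0.0866, 0.1687]
tool_rot: [[-0.085, 0.996, 0.0], [0.996, 0.085, -0.0], [-0.0, 0.0, -1.0]]
wrist_force: [-3.8, 0.2, -1.6]
finger_gap: 0.0051
grasp_force: 80.0
```

Call:
{"name": "send_rows", "arguments": {"moves": [{"rot": [0,0,0],"slide": [0,0,-0.1],"grip": 0.0},{"rot": [0,0,0],"slide": [0,0,-0.1],"grip": 0.0},{"rot": [0,0,0],"slide": [0,0,0],"grip": 0.0}]}}

```text
time: 18.8
ee_pos: [0.5876, -0.0866, 0.1746]
tool_rot: [[-0.085, 0.996, 0.0], [0.996, 0.085, -0.0], [-0.0, 0.0, -1.0]]
wrist_force: [-4.1, -0.0, -0.5]
finger_gap: 0.0055
grasp_force: 80.2
```

Call:
{"name": "send_rows", "arguments": {"moves": [{"rot": [0,0,0],"slide": [0,0,-0.1],"grip": 0.0},{"rot": [0,0,0],"slide": [0,0,-0.1],"grip": 0.0},{"rot": [0,0,0],"slide": [0,0,0],"grip": 0.0}]}}

```text
time: 19.05
ee_pos: [0.5876, -0.0865, 0.1806]
tool_rot: [[-0.085, 0.996, 0.0], [0.996, 0.085, -0.0], [-0.0, 0.0, -1.0]]
wrist_force: [-3.3, 0.3, -1.9]
finger_gap: 0.0055
grasp_force: 80.2
```

Call:
{"name": "send_rows", "arguments": {"moves": [{"rot": [0,0,0],"slide": [0,0,-0.25],"grip": 0.0},{"rot": [0,0,0],"slide": [0,0,-0.25],"grip": 0.0},{"rot": [0,0,0],"slide": [0,0,-0.17],"grip": 0.0},{"rot": [0,0,0],"slide": [0,0,0],"grip": 0.0},{"rot": [0,0,0],"slide": [0,0,0],"grip": 0.0}]}}

```text
time: 19.47
ee_pos: [0.5877, -0.0866, 0.2006]
tool_rot: [[-0.085, 0.996, 0.001], [0.996, 0.085, -0.0], [-0.0, 0.001, -1.0]]
wrist_force: [-0.5, -1.2, -2.7]
finger_gap: 0.0057
grasp_force: 79.9
```

Call:
{"name": "send_rows", "arguments": {"moves": [{"rot": [0,0,0],"slide": [0,-0.3,0],"grip": 0.0},{"rot": [0,0,0],"slide": [0,-0.4,0],"grip": 0.0},{"rot": [0,0,0],"slide": [0,-0.4,0],"grip": 0.0},{"rot": [0,0,0],"slide": [0,-0.4,0],"grip": 0.0},{"rot": [0,0,0],"slide": [0,0,0],"grip": 0.0}]}}

```text
time: 19.88
ee_pos: [0.5403, -0.0908, 0.1996]
tool_rot: [[-0.085, 0.996, -0.002], [0.996, 0.085, -0.001], [-0.001, -0.002, -1.0]]
wrist_force: [0.3, -0.2, -3.2]
finger_gap: 0.0056
grasp_force: 79.9
```

Call:
{"name": "send_rows", "arguments": {"moves": [{"rot": [0,0,0],"slide": [0,-0.4,0],"grip": 0.0},{"rot": [0,0,0],"slide": [0,-0.5,0],"grip": 0.0},{"rot": [0,0,0],"slide": [0,0,0],"grip": 0.0},{"rot": [0,0,0],"slide": [0,0,0],"grip": 0.0}]}}

```text
time: 20.22
ee_pos: [0.5153, -0.093, 0.2001]
tool_rot: [[-0.084, 0.996, -0.0], [0.996, 0.084, -0.001], [-0.001, -0.0, -1.0]]
wrist_force: [-0.3, 0.1, -2.9]
finger_gap: 0.0057
grasp_force: 79.9
```

```bash
python3 -c "
from h import *
plan(.577,-.093,.26,4.6)
crop('side',180,70,380,220,4,'pics/s8.png')"
```

```text
t 20.22 p [ 0.5153 -0.093   0.2001] gap 0.0057 g 79.9 F [-0.3  0.1 -2.9] q [ 51.1  24.2 -54.8 107.4  22.7  60.2  -8.2]
th 4.84 tilt [-0.01 -0.04] rotz 0.24 slide [-0.16  2.05 -2.  ]
```

View pics/s8.png

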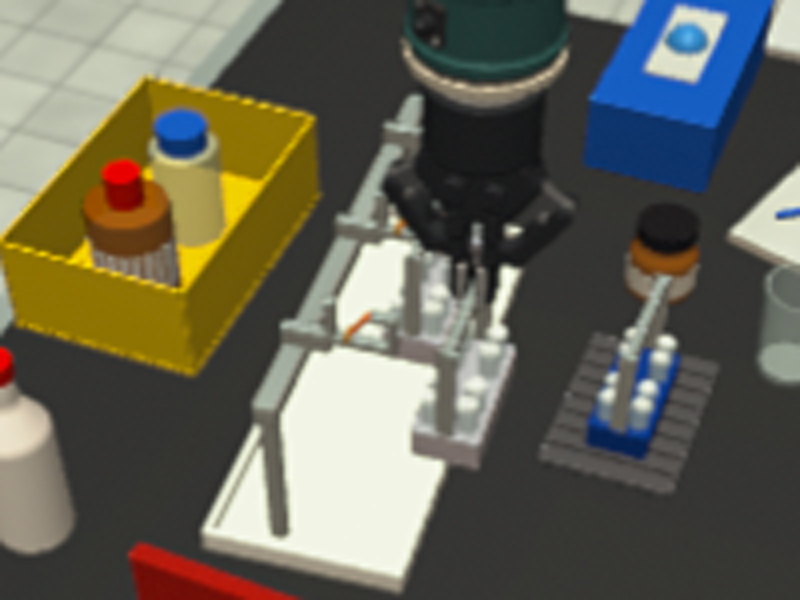

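The carrier is free of hook A and roughly level, with its block front at (415–480,430–465). The dry carrier still stands on the plate. Carrying it to the drawer's second slot.

Call:
{"name": "send_rows", "arguments": {"moves": [{"rot": [0,0,0],"slide": [0,0,-0.7],"grip": 0.0},{"rot": [0,0,0],"slide": [0,0,-0.7],"grip": 0.0},{"rot": [0,0,0],"slide": [0,0,-0.8],"grip": 0.0},{"rot": [0,0,3.75],"slide": [0,0,0],"grip": 0.0},{"rot": [0,0,3.75],"slide": [0,0,0],"grip": 0.0}]}}

```text
time: 20.68
ee_pos: [0.5168, -0.0926, 0.2673]
tool_rot: [[0.048, 0.999, 0.002], [0.999, -0.048, -0.0], [-0.0, 0.002, -1.0]]
wrist_force: [-0.6, 1.7, -3.8]
finger_gap: 0.0059
grasp_force: 79.9
```

Call:
{"name": "send_rows", "arguments": {"moves": [{"rot": [0,0,0],"slide": [0.7,0,0],"grip": 0.0},{"rot": [0,0,0],"slide": [0.7,0,0],"grip": 0.0},{"rot": [0,0,0],"slide": [0.7,0,0],"grip": 0.0},{"rot": [0,0,0],"slide": [0.7,0,0],"grip": 0.0},{"rot": [0,0,0],"slide": [0.7,0,0],"grip": 0.0}]}}

```text
time: 21.1
ee_pos: [0.5209, 0.0134, 0.2661]
tool_rot: [[0.046, 0.999, 0.0], [0.999, -0.046, 0.0], [0.0, 0.0, -1.0]]
wrist_force: [0.1, -1.4, -2.5]
finger_gap: 0.0057
grasp_force: 79.9
```

Call:
{"name": "send_rows", "arguments": {"moves": [{"rot": [0,0,0],"slide": [0.7,0.05,0],"grip": 0.0},{"rot": [0,0,0],"slide": [0.7,0.05,0],"grip": 0.0},{"rot": [0,0,0],"slide": [0.7,0.05,0],"grip": 0.0},{"rot": [0,0,0],"slide": [0.7,0.05,0],"grip": 0.0},{"rot": [0,0,0],"slide": [0.7,0.04,0],"grip": 0.0}]}}

```text
time: 21.52
ee_pos: [0.533, 0.1182, 0.266]
tool_rot: [[0.046, 0.999, 0.0], [0.999, -0.046, 0.001], [0.001, 0.0, -1.0]]
wrist_force: [-0.4, 0.3, -2.7]
finger_gap: 0.0057
grasp_force: 79.9
```

Call:
{"name": "send_rows", "arguments": {"moves": [{"rot": [0,0,0],"slide": [0.7,0,0],"grip": 0.0},{"rot": [0,0,0],"slide": [0.7,0,0],"grip": 0.0},{"rot": [0,0,0],"slide": [0.7,0,0],"grip": 0.0},{"rot": [0,0,0],"slide": [0.7,0,0],"grip": 0.0},{"rot": [0,0,0],"slide": [0,0,0],"grip": 0.0}]}}

```text
time: 21.93
ee_pos: [0.5358, 0.2054, 0.2662]
tool_rot: [[0.041, 0.999, -0.0], [0.999, -0.041, 0.003], [0.003, -0.0, -1.0]]
wrist_force: [-0.1, 0.6, -1.5]
finger_gap: 0.0054
grasp_force: 79.9
```

Call:
{"name": "send_rows", "arguments": {"moves": [{"rot": [0,0,0],"slide": [0,0,0],"grip": 0.0},{"rot": [0,0,0],"slide": [0,0,0],"grip": 0.0}]}}

```text
time: 22.1
ee_pos: [0.5366, 0.2006, 0.2658]
tool_rot: [[0.046, 0.999, -0.0], [0.999, -0.046, 0.0], [0.0, -0.0, -1.0]]
wrist_force: [0.9, -0.3, -2.0]
finger_gap: 0.0055
grasp_force: 79.9
```

```bash
python3 -c "
from h import *
plan(.5365,.204,.1184,-2.7)
crop('side',170,150,330,290,4,'pics/s9.png')"
```

```text
t 22.1 p [0.5366 0.2006 0.2658] gap 0.0055 g 79.9 F [ 0.9 -0.3 -2. ] q [ 19.3  26.1 -56.7  96.4  23.   70.1 -45.4]
th -2.62 tilt [-0.02  0.  ] rotz 0.08 slide [ 0.11 -0.01  4.91]
```

View pics/s9.png

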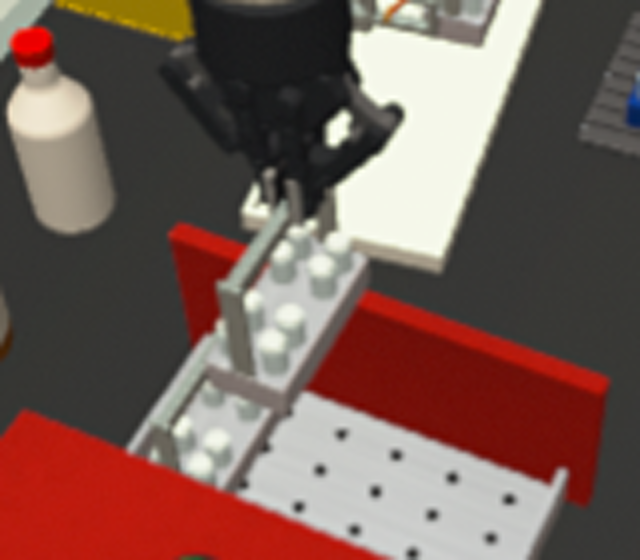

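The carrier is over the second slot with block top corners about (205,362), (290,392) and (368,260). The first carrier stands against the left side.

```bash
python3 -c "
from h import *
g=lambda p,z:np.round(plane('side',(p[0]/4+170,p[1]/4+150),z)[:2],4)
print([g(p,.2034) for p in [(205,362),(288,390),(370,260)]])
print('first carr blk right top edge',g((232,492),.056),g((290,405),.056),'bar near',g((158,435),.132))
print('bar mine',g((233,285),.279),'panelinner',g((365,303),.15))"
```

```text
[array([0.562 , 0.2686]), array([0.5122, 0.269 ]), array([0.5069, 0.1698])]
first carr blk right top edge [0.5653 0.2626] [0.5595 0.1911] bar near [0.5945 0.282 ]
bar mine [0.5379 0.2661] panelinner [0.5153 0.1624]
```

Call:
{"name": "send_rows", "arguments": {"moves": [{"rot": [0,0,0],"slide": [0.17,-0.12,0.5],"grip": 0.0},{"rot": [0,0,0],"slide": [0,0,0.8],"grip": 0.0},{"rot": [0,0,0],"slide": [0,0,0.8],"grip": 0.0},{"rot": [0,0,0],"slide": [0,0,0.8],"grip": 0.0},{"rot": [0,0,0],"slide": [0,0,0.8],"grip": 0.0}]}}

```text
time: 22.57
ee_pos: [0.5334, 0.2048, 0.154]
tool_rot: [[0.047, 0.999, 0.0], [0.999, -0.047, -0.0], [-0.0, 0.0, -1.0]]
wrist_force: [0.4, -0.5, -3.1]
finger_gap: 0.0054
grasp_force: 79.9
```

Call:
{"name": "send_rows", "arguments": {"moves": [{"rot": [0,0,0],"slide": [0,0,0.5],"grip": 0.0},{"rot": [0,0,0],"slide": [0,0,0.4],"grip": 0.0},{"rot": [0,0,0],"slide": [0,0,0.1],"grip": 0.0},{"rot": [0,0,0],"slide": [0,0,0],"grip": 0.0},{"rot": [0,0,0],"slide": [0,0,0],"grip": 0.0}]}}

```text
time: 22.98
ee_pos: [0.5335, 0.2061, 0.126]
tool_rot: [[0.046, 0.999, 0.001], [0.999, -0.046, 0.0], [0.001, 0.001, -1.0]]
wrist_force: [0.8, -0.1, -1.9]
finger_gap: 0.0058
grasp_force: 79.9
```

Call:
{"name": "send_rows", "arguments": {"moves": [{"rot": [0,0,0],"slide": [0,0,0.1],"grip": 0.0},{"rot": [0,0,0],"slide": [0,0,0.08],"grip": 0.0},{"rot": [0,0,0],"slide": [0,0,0],"grip": 0.0},{"rot": [0,0,0],"slide": [0,0,0],"grip": 0.0}]}}

```text
time: 23.32
ee_pos: [0.5331, 0.2059, 0.1199]
tool_rot: [[0.046, 0.999, 0.0], [0.999, -0.046, 0.0], [0.0, 0.0, -1.0]]
wrist_force: [-0.4, -0.1, -1.8]
finger_gap: 0.0056
grasp_force: 79.9
```

Call:
{"name": "send_rows", "arguments": {"moves": [{"rot": [0,0,0],"slide": [0,0,0.04],"grip": 0.0},{"rot": [0,0,0],"slide": [0,0,0],"grip": 0.0},{"rot": [0,0,0],"slide": [0,0,0],"grip": 0.0}]}}

```text
time: 23.57
ee_pos: [0.5332, 0.206, 0.1187]
tool_rot: [[0.046, 0.999, 0.0], [0.999, -0.046, 0.0], [0.0, 0.0, -1.0]]
wrist_force: [1.2, -1.1, -0.2]
finger_gap: 0.0056
grasp_force: 80.2
```

Call:
{"name": "send_rows", "arguments": {"moves": [{"rot": [0,0,0],"slide": [0,0,0.02],"grip": 0.2},{"rot": [0,0,0],"slide": [0,0,0],"grip": 0.4},{"rot": [0,0,0],"slide": [0,0,0],"grip": 0.4},{"rot": [0,0,0],"slide": [0,0,0],"grip": 0.4},{"rot": [0,0,0],"slide": [0,0,-0.4],"grip": 0.4}]}}

```text
time: 23.98
ee_pos: [0.5322, 0.2055, 0.1287]
tool_rot: [[0.046, 0.999, -0.003], [0.999, -0.046, -0.001], [-0.001, -0.003, -1.0]]
wrist_force: [-1.0, -0.4, -1.2]
finger_gap: 0.0344
grasp_force: 0.0
```

Call:
{"name": "send_rows", "arguments": {"moves": [{"rot": [0,0,0],"slide": [0,0,-0.9],"grip": 0.4},{"rot": [0,0,0],"slide": [0,0,-0.9],"grip": 0.4},{"rot": [0,0,0],"slide": [0,0,-0.9],"grip": 0.4},{"rot": [0,0,0],"slide": [0,0,-0.9],"grip": 0.4},{"rot": [0,0,0],"slide": [0,0,-0.9],"grip": 0.4}]}}

```text
time: 24.4
ee_pos: [0.5327, 0.2062, 0.2672]
tool_rot: [[0.045, 0.999, 0.0], [0.999, -0.045, 0.0], [0.0, 0.0, -1.0]]
wrist_force: [0.0, -0.8, -0.2]
finger_gap: 0.0346
grasp_force: 0.0
```

Call:
{"name": "send_rows", "arguments": {"moves": [{"rot": [0,0,-3.65],"slide": [0,0,0],"grip": 0.4},{"rot": [0,0,-3.65],"slide": [0,0,0],"grip": 0.4},{"rot": [0,0,0],"slide": [-0.8,0.03,0],"grip": 0.4},{"rot": [0,0,0],"slide": [-0.8,0.03,0],"grip": 0.4},{"rot": [0,0,0],"slide": [-0.8,0.03,0],"grip": 0.4}]}}

```text
time: 24.82
ee_pos: [0.5414, 0.134, 0.2658]
tool_rot: [[-0.083, 0.997, 0.0], [0.997, 0.083, 0.0], [0.0, 0.0, -1.0]]
wrist_force: [1.2, -0.0, -0.9]
finger_gap: 0.0343
grasp_force: 0.0
```

Call:
{"name": "send_rows", "arguments": {"moves": [{"rot": [0,0,0],"slide": [-0.8,0.03,0],"grip": 0.4},{"rot": [0,0,0],"slide": [-0.8,0.03,0],"grip": 0.4},{"rot": [0,0,0],"slide": [-0.8,0.03,0],"grip": 0.4},{"rot": [0,0,0],"slide": [-0.8,0.03,0],"grip": 0.4},{"rot": [0,0,0],"slide": [-0.8,0.03,0],"grip": 0.4}]}}

```text
time: 25.23
ee_pos: [0.5558, 0.0142, 0.2659]
tool_rot: [[-0.082, 0.997, 0.0], [0.997, 0.082, -0.0], [-0.0, 0.0, -1.0]]
wrist_force: [0.0, 0.6, 0.0]
finger_gap: 0.034
grasp_force: 0.0
```

Call:
{"name": "send_rows", "arguments": {"moves": [{"rot": [0,0,0],"slide": [-0.8,0.03,0],"grip": 0.4},{"rot": [0,0,0],"slide": [-0.8,0.03,0],"grip": 0.4},{"rot": [0,0,0],"slide": [-0.8,0.03,0],"grip": 0.4},{"rot": [0,0,0],"slide": [-0.8,0.03,0],"grip": 0.4},{"rot": [0,0,0],"slide": [-0.8,0.03,0],"grip": 0.4}]}}

```text
time: 25.65
ee_pos: [0.5701, -0.1051, 0.2659]
tool_rot: [[-0.082, 0.997, 0.001], [0.997, 0.082, -0.0], [-0.0, 0.001, -1.0]]
wrist_force: [0.9, -0.1, 0.4]
finger_gap: 0.0342
grasp_force: 0.0
```

Call:
{"name": "send_rows", "arguments": {"moves": [{"rot": [0,0,0],"slide": [-0.8,0.03,0],"grip": 0.4},{"rot": [0,0,0],"slide": [-0.8,0.03,0],"grip": 0.4},{"rot": [0,0,0],"slide": [-0.8,0.03,0],"grip": 0.4},{"rot": [0,0,0],"slide": [-0.8,0.03,0],"grip": 0.4},{"rot": [0,0,0],"slide": [0,0,0],"grip": 0.4}]}}

```text
time: 26.07
ee_pos: [0.5813, -0.2046, 0.2651]
tool_rot: [[-0.076, 0.997, -0.0], [0.997, 0.076, -0.001], [-0.001, -0.0, -1.0]]
wrist_force: [0.2, -1.0, 0.9]
finger_gap: 0.034
grasp_force: 0.0
```

Call:
{"name": "send_rows", "arguments": {"moves": [{"rot": [0,0,0],"slide": [0,0,0],"grip": 0.4},{"rot": [0,0,0],"slide": [0,0,0],"grip": 0.4}]}}

```text
time: 26.23
ee_pos: [0.5815, -0.1987, 0.2655]
tool_rot: [[-0.082, 0.997, 0.0], [0.997, 0.082, 0.0], [0.0, 0.0, -1.0]]
wrist_force: [0.6, 1.9, -0.0]
finger_gap: 0.0345
grasp_force: 0.0
```

```bash
python3 -c "
from h import *
plan(.5826,-.214,.161,4.6)"
```

```text
t 26.23 p [ 0.5815 -0.1987  0.2655] gap 0.0345 g 0.0 F [ 0.6  1.9 -0. ] q [ 54.4  30.3 -54.1  90.5  25.4  72.3   0.8]
th 4.71 tilt [0.02 0.02] rotz 0.11 slide [-0.51 -0.01  3.48]
```

Call:
{"name": "send_rows", "arguments": {"moves": [{"rot": [0,0,0],"slide": [-0.51,0,0.3],"grip": 0.4},{"rot": [0,0,0],"slide": [0,0,0.8],"grip": 0.4},{"rot": [0,0,0],"slide": [0,0,0.8],"grip": 0.4},{"rot": [0,0,0],"slide": [0,0,0.8],"grip": 0.4},{"rot": [0,0,0],"slide": [0,0,0.6],"grip": 0.4}]}}

```text
time: 26.65
ee_pos: [0.5823, -0.2139, 0.1643]
tool_rot: [[-0.083, 0.997, -0.001], [0.997, 0.083, 0.0], [0.001, -0.001, -1.0]]
wrist_force: [1.6, -0.5, -0.0]
finger_gap: 0.0345
grasp_force: 0.0
```

Call:
{"name": "send_rows", "arguments": {"moves": [{"rot": [0,0,0],"slide": [0,0,0.15],"grip": 0.4},{"rot": [0,0,0],"slide": [0,0,0],"grip": 0.3},{"rot": [0,0,0],"slide": [0,0,0],"grip": 0.2},{"rot": [0,0,0],"slide": [0,0,0],"grip": 0.1},{"rot": [0,0,0],"slide": [0,0,0],"grip": 0.0}]}}

```text
time: 27.07
ee_pos: [0.5854, -0.2142, 0.1635]
tool_rot: [[-0.082, 0.997, 0.007], [0.997, 0.082, -0.0], [-0.001, 0.007, -1.0]]
wrist_force: [15.8, 1.2, -6.4]
finger_gap: 0.0055
grasp_force: 80.3
```

Call:
{"name": "send_rows", "arguments": {"moves": [{"rot": [0,0,0],"slide": [0,0,0],"grip": 0.0},{"rot": [0,0,0],"slide": [0,0,0],"grip": 0.0},{"rot": [0,0,0],"slide": [0,0,0],"grip": 0.0}]}}

```text
time: 27.32
ee_pos: [0.5854, -0.2143, 0.1634]
tool_rot: [[-0.082, 0.997, 0.006], [0.997, 0.082, -0.0], [-0.001, 0.006, -1.0]]
wrist_force: [16.4, 1.7, -6.7]
finger_gap: 0.006
grasp_force: 80.4
```

Call:
{"name": "send_rows", "arguments": {"moves": [{"rot": [0,0,0],"slide": [0,0.15,0],"grip": 0.0},{"rot": [0,0,0],"slide": [0,0.15,0],"grip": 0.0},{"rot": [0,0,0],"slide": [0,0.15,0],"grip": 0.0},{"rot": [0,0,0],"slide": [0,0.15,0],"grip": 0.0},{"rot": [0,0,0],"slide": [0,0,0],"grip": 0.0}]}}

```text
time: 27.73
ee_pos: [0.6014, -0.2135, 0.1626]
tool_rot: [[-0.081, 0.997, 0.0], [0.997, 0.081, -0.001], [-0.001, 0.0, -1.0]]
wrist_force: [-2.5, -1.1, 8.1]
finger_gap: 0.0057
grasp_force: 82.5
```

Call:
{"name": "send_rows", "arguments": {"moves": [{"rot": [0,0,0],"slide": [0,0,0],"grip": 0.0},{"rot": [0,0,0],"slide": [0,0,0],"grip": 0.0}]}}

```text
time: 27.9
ee_pos: [0.6013, -0.2135, 0.1626]
tool_rot: [[-0.081, 0.997, 0.001], [0.997, 0.081, -0.001], [-0.001, 0.001, -1.0]]
wrist_force: [-1.7, -1.3, 5.6]
finger_gap: 0.0058
grasp_force: 82.3
```

Call:
{"name": "send_rows", "arguments": {"moves": [{"rot": [0,0,0],"slide": [0,0,-0.1],"grip": 0.0},{"rot": [0,0,0],"slide": [0,0,-0.1],"grip": 0.0},{"rot": [0,0,0],"slide": [0,0,0],"grip": 0.0}]}}

```text
time: 28.15
ee_pos: [0.6006, -0.2132, 0.168]
tool_rot: [[-0.082, 0.997, -0.0], [0.997, 0.082, -0.0], [-0.0, -0.0, -1.0]]
wrist_force: [-4.0, -1.0, -2.1]
finger_gap: 0.0057
grasp_force: 81.2
```

Call:
{"name": "send_rows", "arguments": {"moves": [{"rot": [0,0,0],"slide": [0,0,-0.1],"grip": 0.0},{"rot": [0,0,0],"slide": [0,0,0],"grip": 0.0}]}}

```text
time: 28.32
ee_pos: [0.6008, -0.2132, 0.1708]
tool_rot: [[-0.082, 0.997, 0.0], [0.997, 0.082, -0.0], [-0.0, 0.0, -1.0]]
wrist_force: [-3.3, -0.2, -2.6]
finger_gap: 0.0056
grasp_force: 81.2
```

Clear so far, so I keep lifting.

Call:
{"name": "send_rows", "arguments": {"moves": [{"rot": [0,0,0],"slide": [0,0,-0.15],"grip": 0.0},{"rot": [0,0,0],"slide": [0,0,-0.15],"grip": 0.0},{"rot": [0,0,0],"slide": [0,0,0],"grip": 0.0}]}}

```text
time: 28.57
ee_pos: [0.6011, -0.2132, 0.1805]
tool_rot: [[-0.082, 0.997, 0.001], [0.997, 0.082, -0.0], [-0.0, 0.001, -1.0]]
wrist_force: [-3.5, -0.2, -0.5]
finger_gap: 0.0056
grasp_force: 81.3
```

Call:
{"name": "send_rows", "arguments": {"moves": [{"rot": [0,0,0],"slide": [0,0,-0.25],"grip": 0.0},{"rot": [0,0,0],"slide": [0,0,-0.25],"grip": 0.0},{"rot": [0,0,0],"slide": [0,0,-0.17],"grip": 0.0},{"rot": [0,0,0],"slide": [0,0,0],"grip": 0.0},{"rot": [0,0,0],"slide": [0,0,0],"grip": 0.0}]}}

```text
time: 28.98
ee_pos: [0.601, -0.2132, 0.2]
tool_rot: [[-0.081, 0.997, 0.001], [0.997, 0.081, -0.0], [-0.0, 0.001, -1.0]]
wrist_force: [-0.6, 0.1, -3.0]
finger_gap: 0.0055
grasp_force: 81.2
```

Call:
{"name": "send_rows", "arguments": {"moves": [{"rot": [0,0,0],"slide": [0,-0.3,0],"grip": 0.0},{"rot": [0,0,0],"slide": [0,-0.4,0],"grip": 0.0},{"rot": [0,0,0],"slide": [0,-0.4,0],"grip": 0.0},{"rot": [0,0,0],"slide": [0,-0.4,0],"grip": 0.0},{"rot": [0,0,0],"slide": [0,-0.4,0],"grip": 0.0}]}}

```text
time: 29.4
ee_pos: [0.5426, -0.2179, 0.1991]
tool_rot: [[-0.081, 0.997, -0.001], [0.997, 0.081, 0.0], [0.0, -0.001, -1.0]]
wrist_force: [0.2, 0.5, -3.1]
finger_gap: 0.0061
grasp_force: 81.1
```

Call:
{"name": "send_rows", "arguments": {"moves": [{"rot": [0,0,0],"slide": [0,-0.4,0],"grip": 0.0},{"rot": [0,0,0],"slide": [0,-0.2,0],"grip": 0.0},{"rot": [0,0,0],"slide": [0,0,0],"grip": 0.0},{"rot": [0,0,0],"slide": [0,0,0],"grip": 0.0}]}}

```text
time: 29.73
ee_pos: [0.5259, -0.2196, 0.1996]
tool_rot: [[-0.081, 0.997, 0.0], [0.997, 0.081, -0.0], [-0.0, 0.0, -1.0]]
wrist_force: [0.1, -0.6, -2.9]
finger_gap: 0.0056
grasp_force: 81.1
```

Call:
{"name": "send_rows", "arguments": {"moves": [{"rot": [0,0,0],"slide": [0,0,-0.7],"grip": 0.0},{"rot": [0,0,0],"slide": [0,0,-0.7],"grip": 0.0},{"rot": [0,0,0],"slide": [0,0,-0.8],"grip": 0.0},{"rot": [0,0,3.7],"slide": [0,0,0],"grip": 0.0},{"rot": [0,0,3.7],"slide": [0,0,0],"grip": 0.0}]}}

```text
time: 30.15
ee_pos: [0.5271, -0.2192, 0.2667]
tool_rot: [[0.05, 0.999, 0.002], [0.999, -0.05, -0.0], [-0.0, 0.002, -1.0]]
wrist_force: [-1.1, -0.3, -3.9]
finger_gap: 0.0056
grasp_force: 81.1
```

Call:
{"name": "send_rows", "arguments": {"moves": [{"rot": [0,0,0],"slide": [0.7,-0.12,0],"grip": 0.0},{"rot": [0,0,0],"slide": [0.7,-0.12,0],"grip": 0.0},{"rot": [0,0,0],"slide": [0.7,-0.12,0],"grip": 0.0},{"rot": [0,0,0],"slide": [0.7,-0.12,0],"grip": 0.0},{"rot": [0,0,0],"slide": [0.7,-0.12,0],"grip": 0.0}]}}

```text
time: 30.57
ee_pos: [0.5133, -0.1122, 0.2655]
tool_rot: [[0.047, 0.999, 0.0], [0.999, -0.047, 0.0], [0.0, 0.0, -1.0]]
wrist_force: [-0.3, 0.4, -2.9]
finger_gap: 0.0055
grasp_force: 81.1
```

Call:
{"name": "send_rows", "arguments": {"moves": [{"rot": [0,0,0],"slide": [0.7,-0.12,0],"grip": 0.0},{"rot": [0,0,0],"slide": [0.7,-0.12,0],"grip": 0.0},{"rot": [0,0,0],"slide": [0.7,-0.12,0],"grip": 0.0},{"rot": [0,0,0],"slide": [0.7,-0.12,0],"grip": 0.0},{"rot": [0,0,0],"slide": [0.7,-0.12,0],"grip": 0.0}]}}

```text
time: 30.98
ee_pos: [0.5002, -0.0064, 0.2657]
tool_rot: [[0.047, 0.999, 0.0], [0.999, -0.047, 0.0], [0.0, 0.0, -1.0]]
wrist_force: [0.0, 0.7, -3.7]
finger_gap: 0.0057
grasp_force: 81.1
```

Call:
{"name": "send_rows", "arguments": {"moves": [{"rot": [0,0,0],"slide": [0.7,-0.12,0],"grip": 0.0},{"rot": [0,0,0],"slide": [0.7,-0.12,0],"grip": 0.0},{"rot": [0,0,0],"slide": [0.7,-0.12,0],"grip": 0.0},{"rot": [0,0,0],"slide": [0.7,-0.12,0],"grip": 0.0},{"rot": [0,0,0],"slide": [0.7,-0.12,0],"grip": 0.0}]}}

```text
time: 31.4
ee_pos: [0.4871, 0.0995, 0.2657]
tool_rot: [[0.047, 0.999, 0.0], [0.999, -0.047, 0.001], [0.001, 0.0, -1.0]]
wrist_force: [0.3, -1.0, -3.0]
finger_gap: 0.0055
grasp_force: 81.1
```

Call:
{"name": "send_rows", "arguments": {"moves": [{"rot": [0,0,0],"slide": [0.7,-0.12,0],"grip": 0.0},{"rot": [0,0,0],"slide": [0.7,-0.12,0],"grip": 0.0},{"rot": [0,0,0],"slide": [0.7,-0.12,0],"grip": 0.0},{"rot": [0,0,0],"slide": [0,0,0],"grip": 0.0},{"rot": [0,0,0],"slide": [0,0,0],"grip": 0.0}]}}

```text
time: 31.82
ee_pos: [0.4791, 0.1629, 0.2656]
tool_rot: [[0.045, 0.999, 0.0], [0.999, -0.045, 0.001], [0.001, 0.0, -1.0]]
wrist_force: [-0.0, 0.2, -4.0]
finger_gap: 0.0056
grasp_force: 81.2
```

Call:
{"name": "send_rows", "arguments": {"moves": [{"rot": [0,0,0],"slide": [0,0,0],"grip": 0.0}]}}

```text
time: 31.9
ee_pos: [0.4794, 0.1613, 0.2654]
tool_rot: [[0.047, 0.999, -0.0], [0.999, -0.047, 0.0], [0.0, -0.0, -1.0]]
wrist_force: [-0.2, -0.5, -3.5]
finger_gap: 0.0059
grasp_force: 81.2
```

```bash
python3 -c "
from h import *
plan(.4725,.203,.118,-2.7)
a=crop('side',170,150,370,300,4,'pics/s10.png')
im=cv2.cvtColor(a,cv2.COLOR_RGB2HSV)
m=cv2.inRange(im,(108,150,40),(125,255,255))[100:300]
n,l,s,c=cv2.connectedComponentsWithStats(m);i=1+s[1:,4].argmax();print(c[i]+[0,100],s[i],plane('side',c[i]+[0,100],.02))"
```

```text
t 31.9 p [0.4794 0.1613 0.2654] gap 0.0059 g 81.2 F [-0.2 -0.5 -3.5] q [ 30.1  19.  -62.6 105.4  18.3  66.7 -41.3]
th -2.7 tilt [-0.01  0.01] rotz -0.0 slide [ 1.38 -0.3   4.91]
[344.13006397 107.13219616] [326   0  38  18 469] [ 0.49250188 -0.5658685   0.02      ]
```

View pics/s10.png

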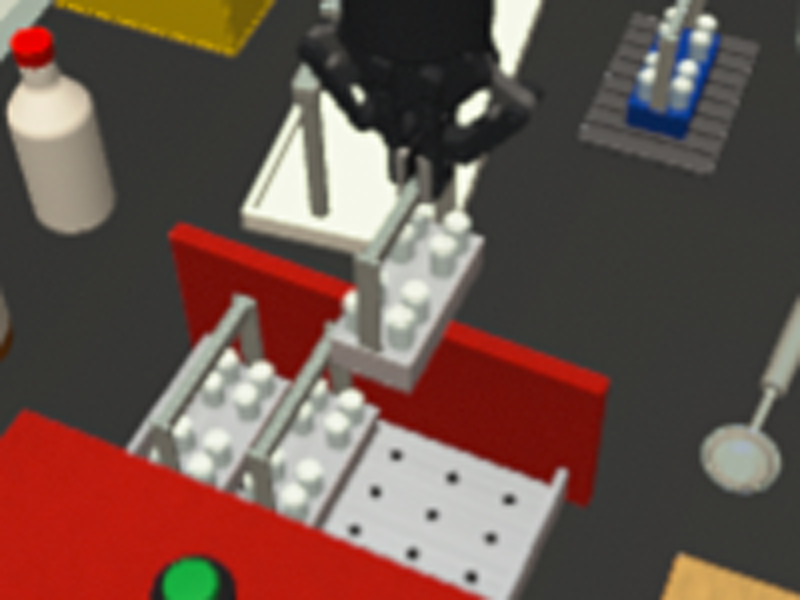

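Two carriers stand in the drawer. The third is approaching, with block top corners (333,347), (413,372) and (484,240). The dry carrier is on the plate, its block spanning (628,95)–(718,135).

```bash
python3 -c "
from h import *
g=lambda p,z:np.round(plane('side',(p[0]/4+170,p[1]/4+150),z)[:2],4)
print([g(p,.2034) for p in [(331,345),(413,370),(485,239)]])
print('2nd right top edge',g((318,522),.056),g((380,410),.056),'bars near tops',g((160,432),.132),g((258,460),.132))
print('dry near bottom',g((630,122),.006),g((686,136),.006),'top far',g((718,38),.032))
print('wallR',g((566,472),.055))"
```

```text
[array([0.5029, 0.2333]), array([0.4546, 0.2324]), array([0.4507, 0.1307])]
2nd right top edge [0.507  0.2626] [0.5038 0.1736] bars near tops [0.5944 0.2798] [0.5334 0.2764]
dry near bottom [ 0.4396 -0.184 ] [ 0.3936 -0.1856] top far [ 0.3956 -0.2773]
wallR [0.377  0.1733]
```

Call:
{"name": "send_rows", "arguments": {"moves": [{"rot": [0,0,0],"slide": [0.5,-0.1,0],"grip": 0.0},{"rot": [0,0,0],"slide": [0.5,-0.1,0],"grip": 0.0},{"rot": [0,0,0],"slide": [0.45,-0.07,0],"grip": 0.0},{"rot": [0,0,0],"slide": [0,0,0],"grip": 0.0},{"rot": [0,0,0],"slide": [0,0,0],"grip": 0.0}]}}

```text
time: 32.37
ee_pos: [0.4733, 0.2049, 0.2654]
tool_rot: [[0.047, 0.999, -0.0], [0.999, -0.047, 0.0], [0.0, -0.0, -1.0]]
wrist_force: [0.3, -0.1, -3.8]
finger_gap: 0.0055
grasp_force: 81.2
```

Call:
{"name": "send_rows", "arguments": {"moves": [{"rot": [0,0,0],"slide": [0,0,0.7],"grip": 0.0},{"rot": [0,0,0],"slide": [0,0,0.8],"grip": 0.0},{"rot": [0,0,0],"slide": [0,0,0.8],"grip": 0.0},{"rot": [0,0,0],"slide": [0,0,0.2],"grip": 0.0},{"rot": [0,0,0],"slide": [0,0,0],"grip": 0.0}]}}

```text
time: 32.78
ee_pos: [0.4729, 0.204, 0.1894]
tool_rot: [[0.049, 0.999, -0.003], [0.999, -0.049, -0.001], [-0.001, -0.003, -1.0]]
wrist_force: [-0.1, 0.1, -2.6]
finger_gap: 0.0057
grasp_force: 81.1
```

```bash
python3 -c "
from h import *
plan(.4725,.205,.118,-2.7)"
```

```text
t 32.78 p [0.4729 0.204  0.1894] gap 0.0057 g 81.1 F [-0.1  0.1 -2.6] q [ 20.3  25.7 -58.5 108.9  25.3  59.7 -51.7]
th -2.78 tilt [-0.15 -0.04] rotz -0.08 slide [ 0.03 -0.01  2.38]
```

Call:
{"name": "send_rows", "arguments": {"moves": [{"rot": [0,0,0],"slide": [0,0,0.7],"grip": 0.0},{"rot": [0,0,0],"slide": [0,0,0.7],"grip": 0.0},{"rot": [0,0,0],"slide": [0,0,0.5],"grip": 0.0},{"rot": [0,0,0],"slide": [0,0,0.2],"grip": 0.0},{"rot": [0,0,0],"slide": [0,0,0],"grip": 0.0}]}}

```text
time: 33.2
ee_pos: [0.4734, 0.2049, 0.1277]
tool_rot: [[0.048, 0.999, -0.0], [0.999, -0.048, -0.0], [-0.0, -0.0, -1.0]]
wrist_force: [-0.8, 0.6, -2.5]
finger_gap: 0.0056
grasp_force: 81.1
```

Call:
{"name": "send_rows", "arguments": {"moves": [{"rot": [0,0,0],"slide": [0,0,0],"grip": 0.0},{"rot": [0,0,0],"slide": [0,0,0],"grip": 0.0}]}}

```text
time: 33.37
ee_pos: [0.4739, 0.2054, 0.1289]
tool_rot: [[0.048, 0.999, 0.002], [0.999, -0.048, 0.001], [0.001, 0.002, -1.0]]
wrist_force: [0.1, -0.5, -3.4]
finger_gap: 0.0052
grasp_force: 81.1
```

Call:
{"name": "send_rows", "arguments": {"moves": [{"rot": [0,0,0],"slide": [0,0,0.15],"grip": 0.0},{"rot": [0,0,0],"slide": [0,0,0.12],"grip": 0.0},{"rot": [0,0,0],"slide": [0,0,0.05],"grip": 0.0},{"rot": [0,0,0],"slide": [0,0,0],"grip": 0.0},{"rot": [0,0,0],"slide": [0,0,0],"grip": 0.0}]}}

```text
time: 33.78
ee_pos: [0.474, 0.2054, 0.1185]
tool_rot: [[0.048, 0.999, 0.002], [0.999, -0.048, 0.0], [0.0, 0.002, -1.0]]
wrist_force: [2.4, -0.1, 6.0]
finger_gap: 0.0052
grasp_force: 82.5
```

Call:
{"name": "send_rows", "arguments": {"moves": [{"rot": [0,0,0],"slide": [0,0,0.03],"grip": 0.0},{"rot": [0,0,0],"slide": [0,0,0],"grip": 0.0},{"rot": [0,0,0],"slide": [0,0,0],"grip": 0.0}]}}

```text
time: 34.03
ee_pos: [0.4744, 0.2059, 0.1183]
tool_rot: [[0.047, 0.999, 0.003], [0.999, -0.047, 0.001], [0.001, 0.003, -1.0]]
wrist_force: [0.9, -0.5, 18.2]
finger_gap: 0.0055
grasp_force: 84.0
```

Call:
{"name": "send_rows", "arguments": {"moves": [{"rot": [0,0,0],"slide": [0,0,-0.03],"grip": 0.2},{"rot": [0,0,0],"slide": [0,0,0],"grip": 0.4},{"rot": [0,0,0],"slide": [0,0,0],"grip": 0.4},{"rot": [0,0,0],"slide": [0,0,0],"grip": 0.4},{"rot": [0,0,0],"slide": [0,0,-0.4],"grip": 0.4}]}}

```text
time: 34.45
ee_pos: [0.4723, 0.2047, 0.1287]
tool_rot: [[0.047, 0.999, -0.003], [0.999, -0.047, -0.001], [-0.001, -0.003, -1.0]]
wrist_force: [-0.2, -0.2, -0.3]
finger_gap: 0.0342
grasp_force: 0.0
```

Call:
{"name": "send_rows", "arguments": {"moves": [{"rot": [0,0,0],"slide": [0,0,-0.9],"grip": 0.4},{"rot": [0,0,0],"slide": [0,0,-0.9],"grip": 0.4},{"rot": [0,0,0],"slide": [0,0,-0.9],"grip": 0.4},{"rot": [0,0,0],"slide": [0,0,-0.9],"grip": 0.4},{"rot": [0,0,0],"slide": [0,0,-0.9],"grip": 0.4}]}}

```text
time: 34.87
ee_pos: [0.4727, 0.2054, 0.267]
tool_rot: [[0.047, 0.999, -0.0], [0.999, -0.047, 0.0], [0.0, -0.0, -1.0]]
wrist_force: [0.4, -0.1, 0.3]
finger_gap: 0.0341
grasp_force: 0.0
```

Call:
{"name": "send_rows", "arguments": {"moves": [{"rot": [0,0,-3.65],"slide": [0,0,0],"grip": 0.4},{"rot": [0,0,-3.65],"slide": [0,0,0],"grip": 0.4},{"rot": [0,0,0],"slide": [-0.8,0.12,0],"grip": 0.4},{"rot": [0,0,0],"slide": [-0.8,0.12,0],"grip": 0.4},{"rot": [0,0,0],"slide": [-0.8,0.12,0],"grip": 0.4}]}}

```text
time: 35.28
ee_pos: [0.4895, 0.1337, 0.2657]
tool_rot: [[-0.081, 0.997, 0.0], [0.997, 0.081, 0.0], [0.0, 0.0, -1.0]]
wrist_force: [0.6, -0.1, -0.3]
finger_gap: 0.0341
grasp_force: 0.0
```

Call:
{"name": "send_rows", "arguments": {"moves": [{"rot": [0,0,0],"slide": [-0.8,0.12,0],"grip": 0.4},{"rot": [0,0,0],"slide": [-0.8,0.12,0],"grip": 0.4},{"rot": [0,0,0],"slide": [-0.8,0.12,0],"grip": 0.4},{"rot": [0,0,0],"slide": [-0.8,0.12,0],"grip": 0.4},{"rot": [0,0,0],"slide": [-0.8,0.12,0],"grip": 0.4}]}}

```text
time: 35.7
ee_pos: [0.5172, 0.015, 0.2657]
tool_rot: [[-0.08, 0.997, 0.0], [0.997, 0.08, -0.0], [-0.0, 0.0, -1.0]]
wrist_force: [0.8, 0.8, 0.3]
finger_gap: 0.0341
grasp_force: 0.0
```

Call:
{"name": "send_rows", "arguments": {"moves": [{"rot": [0,0,0],"slide": [-0.8,0.12,0],"grip": 0.4},{"rot": [0,0,0],"slide": [-0.8,0.12,0],"grip": 0.4},{"rot": [0,0,0],"slide": [-0.8,0.12,0],"grip": 0.4},{"rot": [0,0,0],"slide": [-0.8,0.12,0],"grip": 0.4},{"rot": [0,0,0],"slide": [-0.8,0.12,0],"grip": 0.4}]}}

```text
time: 36.12
ee_pos: [0.5447, -0.1032, 0.2657]
tool_rot: [[-0.08, 0.997, 0.0], [0.997, 0.08, 0.0], [0.0, 0.0, -1.0]]
wrist_force: [1.2, 0.7, 0.5]
finger_gap: 0.0343
grasp_force: 0.0
```

Call:
{"name": "send_rows", "arguments": {"moves": [{"rot": [0,0,0],"slide": [-0.8,0.12,0],"grip": 0.4},{"rot": [0,0,0],"slide": [-0.8,0.12,0],"grip": 0.4},{"rot": [0,0,0],"slide": [-0.8,0.12,0],"grip": 0.4},{"rot": [0,0,0],"slide": [-0.8,0.12,0],"grip": 0.4},{"rot": [0,0,0],"slide": [-0.8,0.12,0],"grip": 0.4}]}}

```text
time: 36.53
ee_pos: [0.5722, -0.2214, 0.2657]
tool_rot: [[-0.08, 0.997, 0.0], [0.997, 0.08, 0.0], [0.0, 0.0, -1.0]]
wrist_force: [-0.1, -0.0, 0.7]
finger_gap: 0.0341
grasp_force: 0.0
```

Call:
{"name": "send_rows", "arguments": {"moves": [{"rot": [0,0,0],"slide": [-0.8,0.12,0],"grip": 0.4},{"rot": [0,0,0],"slide": [-0.8,0.12,0],"grip": 0.4},{"rot": [0,0,0],"slide": [-0.8,0.12,0],"grip": 0.4},{"rot": [0,0,0],"slide": [-0.8,0.12,0],"grip": 0.4},{"rot": [0,0,0],"slide": [0,0,0],"grip": 0.4}]}}

```text
time: 36.95
ee_pos: [0.5938, -0.3199, 0.2649]
tool_rot: [[-0.075, 0.997, -0.0], [0.997, 0.075, 0.0], [0.0, -0.0, -1.0]]
wrist_force: [-0.4, 0.2, -0.6]
finger_gap: 0.0342
grasp_force: 0.0
```

Call:
{"name": "send_rows", "arguments": {"moves": [{"rot": [0,0,0],"slide": [0,0,0],"grip": 0.4},{"rot": [0,0,0],"slide": [0,0,0],"grip": 0.4}]}}

```text
time: 37.12
ee_pos: [0.5942, -0.3141, 0.2654]
tool_rot: [[-0.08, 0.997, 0.0], [0.997, 0.08, 0.001], [0.001, 0.0, -1.0]]
wrist_force: [0.1, 0.4, 0.3]
finger_gap: 0.0344
grasp_force: 0.0
```

```bash
python3 -c "
from h import *
plan(.598,-.340,.161,4.7)"
```

```text
t 37.12 p [ 0.5942 -0.3141  0.2654] gap 0.0344 g 0.0 F [0.1 0.4 0.3] q [ 59.   36.7 -53.1  81.5  29.4  76.4   9.1]
th 4.62 tilt [0.02 0.05] rotz -0.08 slide [-0.87  0.05  3.48]
```

Call:
{"name": "send_rows", "arguments": {"moves": [{"rot": [0,0,0],"slide": [-0.45,0.03,0],"grip": 0.4},{"rot": [0,0,0],"slide": [-0.42,0.02,0.3],"grip": 0.4},{"rot": [0,0,0],"slide": [0,0,0.8],"grip": 0.4},{"rot": [0,0,0],"slide": [0,0,0.8],"grip": 0.4},{"rot": [0,0,0],"slide": [0,0,0.8],"grip": 0.4}]}}

```text
time: 37.53
ee_pos: [0.5976, -0.3415, 0.1824]
tool_rot: [[-0.079, 0.997, -0.0], [0.997, 0.079, -0.0], [-0.0, -0.0, -1.0]]
wrist_force: [1.2, -0.2, 0.0]
finger_gap: 0.0342
grasp_force: 0.0
```

Call:
{"name": "send_rows", "arguments": {"moves": [{"rot": [0,0,0],"slide": [0,0,0.6],"grip": 0.4},{"rot": [0,0,0],"slide": [0,0,0.15],"grip": 0.4},{"rot": [0,0,0],"slide": [0,0,0],"grip": 0.3},{"rot": [0,0,0],"slide": [0,0,0],"grip": 0.2},{"rot": [0,0,0],"slide": [0,0,0],"grip": 0.1}]}}

```text
time: 37.95
ee_pos: [0.5984, -0.341, 0.1628]
tool_rot: [[-0.08, 0.997, 0.002], [0.997, 0.08, -0.001], [-0.001, 0.001, -1.0]]
wrist_force: [-1.1, -0.1, 0.2]
finger_gap: 0.0085
grasp_force: 2.4
```

Call:
{"name": "send_rows", "arguments": {"moves": [{"rot": [0,0,0],"slide": [0,0,0],"grip": 0.0},{"rot": [0,0,0],"slide": [0,0,0],"grip": 0.0},{"rot": [0,0,0],"slide": [0,0,0],"grip": 0.0},{"rot": [0,0,0],"slide": [0,0,0],"grip": 0.0}]}}

```text
time: 38.28
ee_pos: [0.5984, -0.341, 0.1628]
tool_rot: [[-0.08, 0.997, 0.002], [0.997, 0.08, -0.001], [-0.001, 0.002, -1.0]]
wrist_force: [0.5, -1.4, 6.8]
finger_gap: 0.0056
grasp_force: 81.4
```

Call:
{"name": "send_rows", "arguments": {"moves": [{"rot": [0,0,0],"slide": [0,0.1,0],"grip": 0.0},{"rot": [0,0,0],"slide": [0,0.1,0],"grip": 0.0},{"rot": [0,0,0],"slide": [0,0.1,0],"grip": 0.0},{"rot": [0,0,0],"slide": [0,0.1,0],"grip": 0.0},{"rot": [0,0,0],"slide": [0,0,0],"grip": 0.0}]}}

```text
time: 38.7
ee_pos: [0.6099, -0.3404, 0.1627]
tool_rot: [[-0.079, 0.997, 0.0], [0.997, 0.079, -0.001], [-0.001, -0.0, -1.0]]
wrist_force: [-5.3, -1.6, 9.5]
finger_gap: 0.0057
grasp_force: 81.9
```

Call:
{"name": "send_rows", "arguments": {"moves": [{"rot": [0,0,0],"slide": [0,0,-0.1],"grip": 0.0},{"rot": [0,0,0],"slide": [0,0,-0.1],"grip": 0.0},{"rot": [0,0,0],"slide": [0,0,0],"grip": 0.0}]}}

```text
time: 38.95
ee_pos: [0.6096, -0.3398, 0.1678]
tool_rot: [[-0.08, 0.997, -0.0], [0.997, 0.08, -0.0], [-0.0, -0.0, -1.0]]
wrist_force: [-3.3, -0.1, -2.1]
finger_gap: 0.0062
grasp_force: 80.0
```

Call:
{"name": "send_rows", "arguments": {"moves": [{"rot": [0,0,0],"slide": [0,0,-0.1],"grip": 0.0},{"rot": [0,0,0],"slide": [0,0,0],"grip": 0.0}]}}

```text
time: 39.12
ee_pos: [0.6086, -0.3405, 0.1694]
tool_rot: [[-0.079, 0.997, -0.003], [0.997, 0.079, -0.0], [-0.0, -0.003, -1.0]]
wrist_force: [-4.7, -2.6, -13.7]
finger_gap: 0.0056
grasp_force: 79.4
```

The bar caught the lip, so I lower it, push back further, and lift again.

Call:
{"name": "send_rows", "arguments": {"moves": [{"rot": [0,0,0],"slide": [0,0,0.2],"grip": 0.0},{"rot": [0,0,0],"slide": [0,0.1,0],"grip": 0.0},{"rot": [0,0,0],"slide": [0,0,0],"grip": 0.0},{"rot": [0,0,0],"slide": [0,0,0],"grip": 0.0}]}}

```text
time: 39.45
ee_pos: [0.6127, -0.3395, 0.1641]
tool_rot: [[-0.08, 0.997, -0.0], [0.997, 0.08, 0.0], [0.0, -0.0, -1.0]]
wrist_force: [-3.5, -0.8, -6.2]
finger_gap: 0.0056
grasp_force: 80.4
```

Call:
{"name": "send_rows", "arguments": {"moves": [{"rot": [0,0,0],"slide": [0,0,-0.1],"grip": 0.0},{"rot": [0,0,0],"slide": [0,0,-0.1],"grip": 0.0},{"rot": [0,0,0],"slide": [0,0,0],"grip": 0.0}]}}

```text
time: 39.7
ee_pos: [0.6132, -0.3394, 0.1713]
tool_rot: [[-0.08, 0.997, 0.001], [0.997, 0.08, -0.0], [-0.0, 0.001, -1.0]]
wrist_force: [-3.4, 1.2, -2.7]
finger_gap: 0.0055
grasp_force: 80.9
```

Call:
{"name": "send_rows", "arguments": {"moves": [{"rot": [0,0,0],"slide": [0,0,-0.05],"grip": 0.0},{"rot": [0,0,0],"slide": [0,0,0],"grip": 0.0}]}}

```text
time: 39.87
ee_pos: [0.613, -0.3395, 0.1724]
tool_rot: [[-0.08, 0.997, 0.0], [0.997, 0.08, -0.0], [-0.0, 0.0, -1.0]]
wrist_force: [-2.8, 0.1, -3.4]
finger_gap: 0.0053
grasp_force: 80.9
```

Call:
{"name": "send_rows", "arguments": {"moves": [{"rot": [0,0,0],"slide": [0,0,-0.12],"grip": 0.0},{"rot": [0,0,0],"slide": [0,0,-0.12],"grip": 0.0},{"rot": [0,0,0],"slide": [0,0,0],"grip": 0.0}]}}

```text
time: 40.12
ee_pos: [0.6131, -0.3396, 0.1801]
tool_rot: [[-0.08, 0.997, 0.001], [0.997, 0.08, -0.0], [-0.0, 0.001, -1.0]]
wrist_force: [-3.4, 0.9, -1.5]
finger_gap: 0.0057
grasp_force: 81.1
```

Call:
{"name": "send_rows", "arguments": {"moves": [{"rot": [0,0,0],"slide": [0,0,-0.25],"grip": 0.0},{"rot": [0,0,0],"slide": [0,0,-0.25],"grip": 0.0},{"rot": [0,0,0],"slide": [0,0,-0.17],"grip": 0.0},{"rot": [0,0,0],"slide": [0,0,0],"grip": 0.0},{"rot": [0,0,0],"slide": [0,0,0],"grip": 0.0}]}}

```text
time: 40.53
ee_pos: [0.6131, -0.3395, 0.1998]
tool_rot: [[-0.08, 0.997, 0.001], [0.997, 0.08, -0.0], [-0.0, 0.001, -1.0]]
wrist_force: [0.4, 1.0, -4.0]
finger_gap: 0.0059
grasp_force: 80.9
```

Call:
{"name": "send_rows", "arguments": {"moves": [{"rot": [0,0,0],"slide": [0,-0.3,0],"grip": 0.0},{"rot": [0,0,0],"slide": [0,-0.4,0],"grip": 0.0},{"rot": [0,0,0],"slide": [0,-0.4,0],"grip": 0.0},{"rot": [0,0,0],"slide": [0,-0.4,0],"grip": 0.0},{"rot": [0,0,0],"slide": [0,-0.4,0],"grip": 0.0}]}}

```text
time: 40.95
ee_pos: [0.5547, -0.3441, 0.1987]
tool_rot: [[-0.08, 0.997, -0.001], [0.997, 0.08, 0.0], [0.0, -0.001, -1.0]]
wrist_force: [1.0, -0.1, -3.3]
finger_gap: 0.0055
grasp_force: 80.8
```

Call:
{"name": "send_rows", "arguments": {"moves": [{"rot": [0,0,0],"slide": [0,-0.4,0],"grip": 0.0},{"rot": [0,0,0],"slide": [0,-0.2,0],"grip": 0.0},{"rot": [0,0,0],"slide": [0,0,0],"grip": 0.0},{"rot": [0,0,0],"slide": [0,0,0],"grip": 0.0}]}}

```text
time: 41.28
ee_pos: [0.5379, -0.3458, 0.1992]
tool_rot: [[-0.079, 0.997, 0.0], [0.997, 0.079, -0.0], [-0.0, 0.0, -1.0]]
wrist_force: [0.7, 0.9, -3.3]
finger_gap: 0.0059
grasp_force: 80.8
```

Call:
{"name": "send_rows", "arguments": {"moves": [{"rot": [0,0,0],"slide": [0,0,-0.7],"grip": 0.0},{"rot": [0,0,0],"slide": [0,0,-0.7],"grip": 0.0},{"rot": [0,0,0],"slide": [0,0,-0.8],"grip": 0.0},{"rot": [0,0,3.65],"slide": [0,0,0],"grip": 0.0},{"rot": [0,0,3.65],"slide": [0,0,0],"grip": 0.0}]}}

```text
time: 41.7
ee_pos: [0.5393, -0.3452, 0.2665]
tool_rot: [[0.049, 0.999, 0.002], [0.999, -0.049, -0.001], [-0.001, 0.002, -1.0]]
wrist_force: [-0.1, -0.0, -3.9]
finger_gap: 0.0055
grasp_force: 80.8
```

Call:
{"name": "send_rows", "arguments": {"moves": [{"rot": [0,0,0],"slide": [0.7,-0.19,0],"grip": 0.0},{"rot": [0,0,0],"slide": [0.7,-0.19,0],"grip": 0.0},{"rot": [0,0,0],"slide": [0.7,-0.19,0],"grip": 0.0},{"rot": [0,0,0],"slide": [0.7,-0.19,0],"grip": 0.0},{"rot": [0,0,0],"slide": [0.7,-0.19,0],"grip": 0.0}]}}

```text
time: 42.12
ee_pos: [0.5149, -0.2378, 0.2652]
tool_rot: [[0.047, 0.999, 0.0], [0.999, -0.047, 0.0], [0.0, 0.0, -1.0]]
wrist_force: [-0.2, 0.0, -3.9]
finger_gap: 0.0053
grasp_force: 80.8
```

Call:
{"name": "send_rows", "arguments": {"moves": [{"rot": [0,0,0],"slide": [0.7,-0.19,0],"grip": 0.0},{"rot": [0,0,0],"slide": [0.7,-0.19,0],"grip": 0.0},{"rot": [0,0,0],"slide": [0.7,-0.19,0],"grip": 0.0},{"rot": [0,0,0],"slide": [0.7,-0.19,0],"grip": 0.0},{"rot": [0,0,0],"slide": [0.7,-0.19,0],"grip": 0.0}]}}

```text
time: 42.53
ee_pos: [0.4913, -0.1315, 0.2653]
tool_rot: [[0.046, 0.999, 0.0], [0.999, -0.046, 0.0], [0.0, 0.0, -1.0]]
wrist_force: [1.1, 0.2, -2.8]
finger_gap: 0.0053
grasp_force: 80.8
```

Call:
{"name": "send_rows", "arguments": {"moves": [{"rot": [0,0,0],"slide": [0.7,-0.19,0],"grip": 0.0},{"rot": [0,0,0],"slide": [0.7,-0.19,0],"grip": 0.0},{"rot": [0,0,0],"slide": [0.7,-0.19,0],"grip": 0.0},{"rot": [0,0,0],"slide": [0.7,-0.19,0],"grip": 0.0},{"rot": [0,0,0],"slide": [0.7,-0.19,0],"grip": 0.0}]}}

```text
time: 42.95
ee_pos: [0.4677, -0.0251, 0.2654]
tool_rot: [[0.046, 0.999, 0.001], [0.999, -0.046, 0.0], [0.0, 0.001, -1.0]]
wrist_force: [-0.8, -0.3, -2.9]
finger_gap: 0.0055
grasp_force: 80.8
```

Call:
{"name": "send_rows", "arguments": {"moves": [{"rot": [0,0,0],"slide": [0.7,-0.19,0],"grip": 0.0},{"rot": [0,0,0],"slide": [0.7,-0.19,0],"grip": 0.0},{"rot": [0,0,0],"slide": [0,0,0],"grip": 0.0},{"rot": [0,0,0],"slide": [0,0,0],"grip": 0.0},{"rot": [0,0,0],"slide": [0,0,0],"grip": 0.0}]}}

```text
time: 43.37
ee_pos: [0.4585, 0.0156, 0.2653]
tool_rot: [[0.047, 0.999, 0.0], [0.999, -0.047, 0.0], [0.0, 0.0, -1.0]]
wrist_force: [-0.5, -0.3, -4.2]
finger_gap: 0.0055
grasp_force: 80.8
```

```bash
python3 -c "
from h import *
plan(.4125,.205,.118,-2.7)"
```

```text
t 43.37 p [0.4585 0.0156 0.2653] gap 0.0055 g 80.8 F [-0.5 -0.3 -4.2] q [ 54.1  12.3 -66.4 111.2  12.5  64.4 -20. ]
th -2.69 tilt [0.01 0.  ] rotz 0.01 slide [ 6.23 -1.83  4.91]
```

Call:
{"name": "send_rows", "arguments": {"moves": [{"rot": [0,0,0],"slide": [0.7,0.1,0],"grip": 0.0},{"rot": [0,0,0],"slide": [0.7,0.1,0],"grip": 0.0},{"rot": [0,0,0],"slide": [0.7,0.1,0],"grip": 0.0},{"rot": [0,0,0],"slide": [0.7,0.1,0],"grip": 0.0},{"rot": [0,0,0],"slide": [0,0,0],"grip": 0.0}]}}

```text
time: 43.78
ee_pos: [0.4747, 0.1021, 0.2654]
tool_rot: [[0.045, 0.999, 0.0], [0.999, -0.045, 0.002], [0.002, 0.0, -1.0]]
wrist_force: [-0.6, 1.7, -2.7]
finger_gap: 0.0054
grasp_force: 80.8
```

```bash
python3 -c "
from h import *
plan(.4125,.205,.118,-2.7)"
```

```text
t 43.78 p [0.4747 0.1021 0.2654] gap 0.0054 g 80.8 F [-0.6  1.7 -2.7] q [ 40.8  16.9 -65.9 107.9  16.8  65.8 -33.7]
th -2.57 tilt [0.02 0.12] rotz 0.13 slide [ 3.33 -2.23  4.91]
```

Call:
{"name": "send_rows", "arguments": {"moves": [{"rot": [0,0,0],"slide": [0.7,0,0],"grip": 0.0},{"rot": [0,0,0],"slide": [0.7,0,0],"grip": 0.0},{"rot": [0,0,0],"slide": [0.7,-0.1,0],"grip": 0.0},{"rot": [0,0,0],"slide": [0.7,-0.2,0],"grip": 0.0},{"rot": [0,0,0],"slide": [0.6,-0.2,0],"grip": 0.0}]}}

```text
time: 44.2
ee_pos: [0.4643, 0.2022, 0.265]
tool_rot: [[0.048, 0.999, -0.001], [0.999, -0.048, 0.001], [0.001, -0.001, -1.0]]
wrist_force: [0.4, -0.2, -3.9]
finger_gap: 0.006
grasp_force: 80.8
```

Call:
{"name": "send_rows", "arguments": {"moves": [{"rot": [0,0,0],"slide": [0,-0.4,0],"grip": 0.0},{"rot": [0,0,0],"slide": [0,-0.4,0],"grip": 0.0},{"rot": [0,0,0],"slide": [0,0,0],"grip": 0.0},{"rot": [0,0,0],"slide": [0,0,0],"grip": 0.0}]}}

```text
time: 44.53
ee_pos: [0.4404, 0.2019, 0.2652]
tool_rot: [[0.049, 0.999, 0.0], [0.999, -0.049, -0.001], [-0.001, 0.0, -1.0]]
wrist_force: [0.6, -0.4, -3.1]
finger_gap: 0.0056
grasp_force: 80.8
```

```bash
python3 -c "
from h import *
plan(.4125,.205,.118,-2.7)"
```

```text
t 44.53 p [0.4404 0.2019 0.2652] gap 0.0056 g 80.8 F [ 0.6 -0.4 -3.1] q [ 28.8  17.1 -66.6 108.   17.2  66.  -46.8]
th -2.78 tilt [ 0.02 -0.03] rotz -0.08 slide [ 0.06 -0.93  4.91]
```

Call:
{"name": "send_rows", "arguments": {"moves": [{"rot": [0,0,0],"slide": [0.03,0,0.4],"grip": 0.0},{"rot": [0,0,0],"slide": [0.03,0,0.5],"grip": 0.0},{"rot": [0,0,0],"slide": [0,-0.2,0],"grip": 0.0},{"rot": [0,0,0],"slide": [0,-0.2,0],"grip": 0.0},{"rot": [0,0,0],"slide": [0,0,0],"grip": 0.0}]}}

```text
time: 44.95
ee_pos: [0.4271, 0.2054, 0.2383]
tool_rot: [[0.047, 0.999, -0.001], [0.999, -0.047, -0.0], [-0.0, -0.001, -1.0]]
wrist_force: [0.3, 0.1, -3.1]
finger_gap: 0.0052
grasp_force: 80.8
```

```bash
python3 -c "
from h import *
plan(.4125,.205,.118,-2.7)"
```

```text
t 44.95 p [0.4271 0.2054 0.2383] gap 0.0052 g 80.8 F [ 0.3  0.1 -3.1] q [ 27.4  17.8 -66.1 111.2  18.3  62.6 -48.9]
th -2.67 tilt [-0.03 -0.  ] rotz 0.03 slide [-0.04 -0.49  4.01]
```

Call:
{"name": "send_rows", "arguments": {"moves": [{"rot": [0,0,0],"slide": [0,-0.2,0],"grip": 0.0},{"rot": [0,0,0],"slide": [0,-0.25,0],"grip": 0.0},{"rot": [0,0,0],"slide": [0,0,0],"grip": 0.0},{"rot": [0,0,0],"slide": [0,0,0],"grip": 0.0}]}}

```text
time: 45.28
ee_pos: [0.4146, 0.2056, 0.2385]
tool_rot: [[0.048, 0.999, 0.001], [0.999, -0.048, -0.001], [-0.001, 0.001, -1.0]]
wrist_force: [0.9, 0.1, -2.9]
finger_gap: 0.0057
grasp_force: 80.8
```

Call:
{"name": "send_rows", "arguments": {"moves": [{"rot": [0,0,0],"slide": [0,0,0.6],"grip": 0.0},{"rot": [0,0,0],"slide": [0,0,0.6],"grip": 0.0},{"rot": [0,0,0],"slide": [0,0,0.6],"grip": 0.0},{"rot": [0,0,0],"slide": [0,0,0],"grip": 0.0},{"rot": [0,0,0],"slide": [0,0,0],"grip": 0.0}]}}

```text
time: 45.7
ee_pos: [0.4145, 0.2059, 0.1843]
tool_rot: [[0.047, 0.999, -0.001], [0.999, -0.047, 0.0], [0.0, -0.001, -1.0]]
wrist_force: [-0.3, 0.4, -2.9]
finger_gap: 0.0052
grasp_force: 80.8
```

```bash
python3 -c "
from h import *
plan(.4125,.205,.118,-2.7)"
```

```text
t 45.7 p [0.4145 0.2059 0.1843] gap 0.0052 g 80.8 F [-0.3  0.4 -2.9] q [ 23.6  20.9 -63.1 116.   22.4  56.3 -53.5]
th -2.7 tilt [-0.07  0.02] rotz 0.0 slide [-0.03 -0.07  2.21]
```

Call:
{"name": "send_rows", "arguments": {"moves": [{"rot": [0,0,0],"slide": [0,0,0.6],"grip": 0.0},{"rot": [0,0,0],"slide": [0,0,0.6],"grip": 0.0},{"rot": [0,0,0],"slide": [0,0,0.5],"grip": 0.0},{"rot": [0,0,0],"slide": [0,0,0.2],"grip": 0.0},{"rot": [0,0,0],"slide": [0,0,0],"grip": 0.0}]}}

```text
time: 46.12
ee_pos: [0.4147, 0.2058, 0.1273]
tool_rot: [[0.048, 0.999, -0.001], [0.999, -0.048, 0.0], [0.0, -0.001, -1.0]]
wrist_force: [0.7, 0.5, -2.8]
finger_gap: 0.0056
grasp_force: 80.8
```

Call:
{"name": "send_rows", "arguments": {"moves": [{"rot": [0,0,0],"slide": [0,0,0],"grip": 0.0},{"rot": [0,0,0],"slide": [0,0,0.1],"grip": 0.0},{"rot": [0,0,0],"slide": [0,0,0],"grip": 0.0},{"rot": [0,0,0],"slide": [0,0,0],"grip": 0.0}]}}

```text
time: 46.45
ee_pos: [0.4149, 0.2058, 0.1247]
tool_rot: [[0.048, 0.999, 0.001], [0.999, -0.048, 0.0], [0.0, 0.001, -1.0]]
wrist_force: [-0.3, -0.4, -3.6]
finger_gap: 0.0055
grasp_force: 80.8
```

Call:
{"name": "send_rows", "arguments": {"moves": [{"rot": [0,0,0],"slide": [0,0,0.1],"grip": 0.0},{"rot": [0,0,0],"slide": [0,0,0.06],"grip": 0.0},{"rot": [0,0,0],"slide": [0,0,0],"grip": 0.0},{"rot": [0,0,0],"slide": [0,0,0],"grip": 0.0}]}}

```text
time: 46.78
ee_pos: [0.4146, 0.2057, 0.1193]
tool_rot: [[0.047, 0.999, -0.0], [0.999, -0.047, 0.0], [-0.0, -0.0, -1.0]]
wrist_force: [-0.3, -0.6, -3.3]
finger_gap: 0.0057
grasp_force: 80.8
```

Call:
{"name": "send_rows", "arguments": {"moves": [{"rot": [0,0,0],"slide": [0,0,0.05],"grip": 0.0},{"rot": [0,0,0],"slide": [0,0,0],"grip": 0.0},{"rot": [0,0,0],"slide": [0,0,0],"grip": 0.0}]}}

```text
time: 47.03
ee_pos: [0.4149, 0.2061, 0.1183]
tool_rot: [[0.047, 0.999, 0.001], [0.999, -0.047, 0.0], [0.0, 0.001, -1.0]]
wrist_force: [-2.1, -0.8, 5.5]
finger_gap: 0.0056
grasp_force: 82.2
```

Call:
{"name": "send_rows", "arguments": {"moves": [{"rot": [0,0,0],"slide": [0,0,0],"grip": 0.2},{"rot": [0,0,0],"slide": [0,0,0],"grip": 0.4},{"rot": [0,0,0],"slide": [0,0,0],"grip": 0.4},{"rot": [0,0,0],"slide": [0,0,0],"grip": 0.4},{"rot": [0,0,0],"slide": [0,0,-0.4],"grip": 0.4}]}}

```text
time: 47.45
ee_pos: [0.4138, 0.2053, 0.129]
tool_rot: [[0.047, 0.999, -0.002], [0.999, -0.047, -0.001], [-0.001, -0.002, -1.0]]
wrist_force: [0.3, -0.6, -1.0]
finger_gap: 0.0345
grasp_force: 0.0
```

Call:
{"name": "send_rows", "arguments": {"moves": [{"rot": [0,0,0],"slide": [0,0,-0.8],"grip": 0.4},{"rot": [0,0,0],"slide": [0,0,-0.8],"grip": 0.4},{"rot": [0,0,0],"slide": [0,0,-0.8],"grip": 0.4},{"rot": [0,0,0],"slide": [0,0.4,-0.8],"grip": 0.4},{"rot": [0,0,0],"slide": [0,0.6,-0.5],"grip": 0.4}]}}

```text
time: 47.87
ee_pos: [0.4444, 0.205, 0.2442]
tool_rot: [[0.046, 0.999, 0.002], [0.999, -0.046, -0.0], [-0.0, 0.002, -1.0]]
wrist_force: [-0.2, 0.9, 0.2]
finger_gap: 0.0342
grasp_force: 0.0
```

Call:
{"name": "send_rows", "arguments": {"moves": [{"rot": [0,0,0],"slide": [0,0.7,0],"grip": 0.2},{"rot": [0,0,0],"slide": [0,0.7,0],"grip": 0.0},{"rot": [0,0,0],"slide": [-0.7,0.6,0],"grip": 0.0},{"rot": [0,0,0],"slide": [-0.7,0,0],"grip": 0.0},{"rot": [0,0,0],"slide": [-0.7,0,0],"grip": 0.0}], "grip_force": 30}}

```text
time: 48.28
ee_pos: [0.5019, 0.1382, 0.2415]
tool_rot: [[0.047, 0.999, -0.001], [0.999, -0.047, 0.001], [0.001, -0.001, -1.0]]
wrist_force: [0.0, -0.2, -0.2]
finger_gap: 0.0002
grasp_force: 0.0
```

Call:
{"name": "send_rows", "arguments": {"moves": [{"rot": [0,0,0],"slide": [-0.7,0,0],"grip": 0.0},{"rot": [0,0,0],"slide": [-0.7,0,0],"grip": 0.0},{"rot": [0,0,0],"slide": [0,0,0],"grip": 0.0},{"rot": [0,0,0],"slide": [0,0,0],"grip": 0.0},{"rot": [0,0,0],"slide": [0,0,0],"grip": 0.0}]}}

```text
time: 48.7
ee_pos: [0.4996, 0.0972, 0.2415]
tool_rot: [[0.047, 0.999, 0.0], [0.999, -0.047, 0.0], [0.0, 0.0, -1.0]]
wrist_force: [0.1, 0.1, -0.8]
finger_gap: -0.0001
grasp_force: 0.0
```

```bash
python3 -c "
from h import *
plan(.501,.105,.113,-2.7)
a=vision.camera('side');b=vision.camera('top')
c=np.vstack([cv2.resize(a[150:300,170:370],(600,300*3//2*1)) if 0 else cv2.resize(a[150:270,180:380],(560,336)), cv2.resize(b[130:230,180:380],(560,264))[:264]])
cv2.imwrite('pics/f1.png',c[:,:,::-1])"
```

```text
t 48.7 p [0.4996 0.0972 0.2415] gap -0.0001 g 0.0 F [ 0.1  0.1 -0.8] q [ 37.1  21.6 -62.8 106.7  21.3  64.6 -36.2]
th -2.71 tilt [0.03 0.02] rotz -0.01 slide [0.26 0.04 4.28]
```

View pics/f1.png

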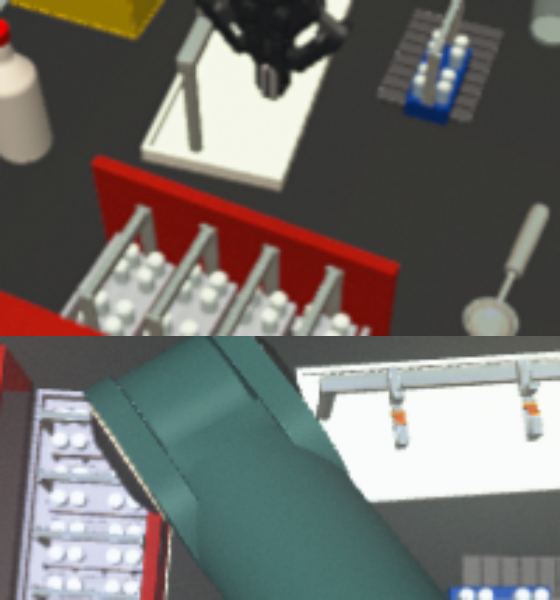

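All four carriers stand in the drawer. The dry carrier now looks shifted toward the plate's near edge, with its block front at (405–450,118), so it was probably knocked. I measure that by colour mask.

```bash
cat > dry.py <<'E'
from h import *
def dry():
    for n,(x0,y0,x1,y1) in {"top":(300,190,445,290),"side":(290,110,395,215)}.items():
        a=vision.camera(n);h=cv2.cvtColor(a,cv2.COLOR_RGB2HSV)
        m=cv2.inRange(h,(105,140,30),(128,255,255));k=np.zeros_like(m);k[y0:y1,x0:x1]=m[y0:y1,x0:x1]
        p=cv2.findNonZero(k);r=cv2.minAreaRect(p);b=cv2.boxPoints(r)
        print(n,len(p),"box",np.round(b,1).tolist())
        print("  at z.032",[np.round(plane(n,q,.032)[:2],4).tolist() for q in b],"ctr",np.round(plane(n,r[0],.032)[:2],4))
E
python3 -c "
from dry import *
dry()
print(proj('top',(.4197,-.2316,.006)),proj('side',(.4197,-.2316,.006)))"
```

```text
top 153 box [[340.0, 225.0], [375.0, 225.0], [375.0, 241.0], [340.0, 241.0]]
  at z.032 [[0.4361, -0.1322], [0.4376, -0.2336], [0.3916, -0.2333], [0.3903, -0.1323]] ctr [ 0.4139 -0.1827]
side 354 box [[323.8999938964844, 193.60000610351562], [326.0, 109.19999694824219], [394.20001220703125, 110.9000015258789], [392.1000061035156, 195.39999389648438]]
  at z.032 [[0.4284, -0.1016], [0.5486, -0.5113], [0.31, -0.5948], [0.2348, -0.1704]] ctr [ 0.3751 -0.3233]
[372.4986874  231.91390087] [337.61443747 172.40978295]
```

The dry carrier was knocked about 49 mm along +y and overhangs the plate. I fetch it and put it back on the middle before closing the drawer.

Call:
{"name": "send_rows", "arguments": {"moves": [{"rot": [0,0,-3.2],"slide": [0,0,0],"grip": 0.4},{"rot": [0,0,0],"slide": [-0.78,0,0],"grip": 0.4},{"rot": [0,0,0],"slide": [-0.78,0,0],"grip": 0.4},{"rot": [0,0,0],"slide": [-0.78,0,0],"grip": 0.4},{"rot": [0,0,0],"slide": [-0.78,0,0],"grip": 0.4}], "grip_force": 80}}

```text
time: 49.32
ee_pos: [0.5002, 0.0027, 0.2409]
tool_rot: [[-0.01, 1.0, -0.0], [1.0, 0.01, 0.0], [0.0, -0.0, -1.0]]
wrist_force: [0.9, -0.0, 0.8]
finger_gap: 0.0342
grasp_force: 0.0
```

Call:
{"name": "send_rows", "arguments": {"moves": [{"rot": [0,0,0],"slide": [-0.78,0,0],"grip": 0.4},{"rot": [0,0,0],"slide": [-0.78,-0.3,0],"grip": 0.4},{"rot": [0,0,0],"slide": [-0.78,-0.3,0],"grip": 0.4},{"rot": [0,0,0],"slide": [-0.78,-0.3,0],"grip": 0.4},{"rot": [0,0,0],"slide": [-0.78,-0.3,0],"grip": 0.4}]}}

```text
time: 49.73
ee_pos: [0.465, -0.1148, 0.2409]
tool_rot: [[-0.009, 1.0, -0.0], [1.0, 0.009, 0.0], [0.0, -0.0, -1.0]]
wrist_force: [-0.1, 0.2, 0.6]
finger_gap: 0.0338
grasp_force: 0.0
```

Call:
{"name": "send_rows", "arguments": {"moves": [{"rot": [0,0,0],"slide": [-0.78,-0.4,0],"grip": 0.4},{"rot": [0,0,0],"slide": [-0.78,-0.4,0],"grip": 0.4},{"rot": [0,0,0],"slide": [0,-0.5,0],"grip": 0.4},{"rot": [0,0,0],"slide": [0,0,0],"grip": 0.4},{"rot": [0,0,0],"slide": [0,0,0],"grip": 0.4}]}}

```text
time: 50.15
ee_pos: [0.4266, -0.1614, 0.241]
tool_rot: [[-0.008, 1.0, -0.0], [1.0, 0.008, -0.001], [-0.001, -0.0, -1.0]]
wrist_force: [-0.2, 0.4, -0.1]
finger_gap: 0.0342
grasp_force: 0.0
```

```bash
python3 -c "
from dry import *
plan(.416,-.183,.089,.5)
a=vision.camera('side');h=cv2.cvtColor(a,cv2.COLOR_RGB2HSV);m=cv2.inRange(h,(108,150,30),(128,255,255))[140:215,290:360]
ys,xs=np.nonzero(m);ys+=140;xs+=290
i=xs.argmin();print('leftmost',xs[i],ys[i],plane('side',(xs[i],ys[i]),.01));i=ys.argmax();print('lowest',xs[i],ys[i],plane('side',(xs[i],ys[i]),.006));i=xs.argmax();print('right',xs[i],ys[i],plane('side',(xs[i],ys[i]),.032)); i=ys.argmin();print('top',xs[i],ys[i])"
```

```text
t 50.15 p [ 0.4266 -0.1614  0.241 ] gap 0.0342 g 0.0 F [-0.2  0.4 -0.1] q [ 75.2  14.  -65.4 113.3  14.5  61.6   3.8]
th 0.45 tilt [-0.   -0.04] rotz -0.05 slide [-0.72 -0.36  5.07]
leftmost 324 189 [ 0.43810816 -0.14049154  0.01      ]
lowest 335 193 [ 0.40185256 -0.14051456  0.006     ]
right 347 168 [ 0.39260872 -0.23544298  0.032     ]
top 339 166
```

Call:
{"name": "send_rows", "arguments": {"moves": [{"rot": [0,0,0],"slide": [-0.4,-0.18,0],"grip": 0.4},{"rot": [0,0,0],"slide": [-0.4,-0.18,0.4],"grip": 0.4},{"rot": [0,0,0],"slide": [0,0,0.8],"grip": 0.4},{"rot": [0,0,0],"slide": [0,0,0.8],"grip": 0.4},{"rot": [0,0,0],"slide": [0,0,0.8],"grip": 0.4}]}}

```text
time: 50.62
ee_pos: [0.4163, -0.1854, 0.1552]
tool_rot: [[-0.009, 1.0, 0.0], [1.0, 0.009, 0.0], [0.0, 0.0, -1.0]]
wrist_force: [0.4, -0.3, 0.3]
finger_gap: 0.0344
grasp_force: 0.0
```

Call:
{"name": "send_rows", "arguments": {"moves": [{"rot": [0,0,0],"slide": [0,0,0.8],"grip": 0.4},{"rot": [0,0,0],"slide": [0,0,0.8],"grip": 0.4},{"rot": [0,0,0],"slide": [0,0,0.6],"grip": 0.4},{"rot": [0,0,0],"slide": [0,0,0],"grip": 0.4},{"rot": [0,0,0],"slide": [0,0,0],"grip": 0.4}]}}

```text
time: 51.03
ee_pos: [0.4162, -0.1845, 0.0903]
tool_rot: [[-0.01, 1.0, -0.001], [1.0, 0.01, 0.002], [0.002, -0.001, -1.0]]
wrist_force: [1.1, 0.7, 1.3]
finger_gap: 0.0345
grasp_force: 0.0
```

Call:
{"name": "send_rows", "arguments": {"moves": [{"rot": [0,0,0],"slide": [0,0,0],"grip": 0.3},{"rot": [0,0,0],"slide": [0,0,0],"grip": 0.2},{"rot": [0,0,0],"slide": [0,0,0],"grip": 0.1},{"rot": [0,0,0],"slide": [0,0,0],"grip": 0.0},{"rot": [0,0,0],"slide": [0,0,0],"grip": 0.0}]}}

```text
time: 51.45
ee_pos: [0.4163, -0.1858, 0.0918]
tool_rot: [[-0.008, 1.0, 0.0], [1.0, 0.008, -0.001], [-0.001, 0.0, -1.0]]
wrist_force: [-4.9, 1.8, 13.1]
finger_gap: 0.0057
grasp_force: 78.8
```

Call:
{"name": "send_rows", "arguments": {"moves": [{"rot": [0,0,0],"slide": [0,0,0],"grip": 0.0},{"rot": [0,0,0],"slide": [0,0,0],"grip": 0.0}]}}

```text
time: 51.62
ee_pos: [0.4162, -0.1858, 0.0918]
tool_rot: [[-0.008, 1.0, 0.0], [1.0, 0.008, -0.001], [-0.001, 0.0, -1.0]]
wrist_force: [-4.6, 1.3, 13.3]
finger_gap: 0.006
grasp_force: 78.8
```

Call:
{"name": "send_rows", "arguments": {"moves": [{"rot": [0,0,0],"slide": [0,0,-0.3],"grip": 0.0},{"rot": [0,0,0],"slide": [0,0,-0.3],"grip": 0.0},{"rot": [0,0,0],"slide": [-0.4,0.04,0],"grip": 0.0},{"rot": [0,0,0],"slide": [-0.4,0.04,0],"grip": 0.0},{"rot": [0,0,0],"slide": [-0.4,0.04,0],"grip": 0.0}]}}

```text
time: 52.03
ee_pos: [0.4201, -0.2231, 0.1093]
tool_rot: [[-0.008, 1.0, 0.0], [1.0, 0.008, -0.001], [-0.001, 0.0, -1.0]]
wrist_force: [-1.1, -0.1, -3.0]
finger_gap: 0.0059
grasp_force: 79.1
```

Call:
{"name": "send_rows", "arguments": {"moves": [{"rot": [0,0,0],"slide": [-0.33,0,0],"grip": 0.0},{"rot": [0,0,0],"slide": [0,0,0],"grip": 0.0},{"rot": [0,0,0],"slide": [0,0,0.2],"grip": 0.0},{"rot": [0,0,0],"slide": [0,0,0.2],"grip": 0.0},{"rot": [0,0,0],"slide": [0,0,0],"grip": 0.0}]}}

```text
time: 52.45
ee_pos: [0.4194, -0.2306, 0.0955]
tool_rot: [[-0.009, 1.0, -0.001], [1.0, 0.009, 0.001], [0.001, -0.001, -1.0]]
wrist_force: [-0.4, 0.3, -4.8]
finger_gap: 0.0057
grasp_force: 79.1
```

Call:
{"name": "send_rows", "arguments": {"moves": [{"rot": [0,0,0],"slide": [0,0,0],"grip": 0.0},{"rot": [0,0,0],"slide": [0,0,0],"grip": 0.0}]}}

```text
time: 52.62
ee_pos: [0.4202, -0.2309, 0.0968]
tool_rot: [[-0.009, 1.0, -0.0], [1.0, 0.009, 0.0], [0.0, -0.0, -1.0]]
wrist_force: [-0.2, -0.7, -3.2]
finger_gap: 0.0057
grasp_force: 79.1
```

```bash
python3 -c "
from dry import *
plan(.419,-.232,.0915,.5)
dry()"
```

```text
t 52.62 p [ 0.4202 -0.2309  0.0968] gap 0.0057 g 79.1 F [-0.2 -0.7 -3.2] q [ 68.4  29.4 -52.6 117.9  31.8  47.9  -2.4]
th 0.52 tilt [-0.01  0.02] rotz 0.02 slide [-0.04 -0.04  0.18]
top 131 box [[356.0, 240.0], [356.0, 223.0], [378.0, 223.0], [378.0, 240.0]]
  at z.032 [[0.3938, -0.1783], [0.4426, -0.1784], [0.4436, -0.2424], [0.3946, -0.2421]] ctr [ 0.4186 -0.2102]
side 208 box [[314.70001220703125, 177.89999389648438], [326.20001220703125, 108.69999694824219], [394.0, 120.0], [382.5, 189.1999969482422]]
  at z.032 [[0.4751, -0.1546], [0.5488, -0.5144], [0.3003, -0.5402], [0.267, -0.1849]] ctr [ 0.3939 -0.3336]
```

Call:
{"name": "send_rows", "arguments": {"moves": [{"rot": [0,0,0],"slide": [0,0,0.1],"grip": 0.0},{"rot": [0,0,0],"slide": [0,0,0.05],"grip": 0.0},{"rot": [0,0,0],"slide": [0,0,0],"grip": 0.0},{"rot": [0,0,0],"slide": [0,0,0],"grip": 0.0}]}}

```text
time: 53.05
ee_pos: [0.4201, -0.2313, 0.0923]
tool_rot: [[-0.008, 1.0, -0.0], [1.0, 0.008, 0.0], [0.0, -0.0, -1.0]]
wrist_force: [0.6, 0.7, -3.7]
finger_gap: 0.0059
grasp_force: 79.1
```

Call:
{"name": "send_rows", "arguments": {"moves": [{"rot": [0,0,0],"slide": [0,0,0.04],"grip": 0.0},{"rot": [0,0,0],"slide": [0,0,0],"grip": 0.0},{"rot": [0,0,0],"slide": [0,0,0],"grip": 0.0}]}}

```text
time: 53.3
ee_pos: [0.4204, -0.2313, 0.0917]
tool_rot: [[-0.008, 1.0, 0.0], [1.0, 0.008, -0.001], [-0.001, 0.0, -1.0]]
wrist_force: [-4.7, 2.5, 11.2]
finger_gap: 0.0055
grasp_force: 81.2
```

Call:
{"name": "send_rows", "arguments": {"moves": [{"rot": [0,0,0],"slide": [0,0,0],"grip": 0.2},{"rot": [0,0,0],"slide": [0,0,0],"grip": 0.4},{"rot": [0,0,0],"slide": [0,0,0],"grip": 0.4},{"rot": [0,0,0],"slide": [0,0,0],"grip": 0.4},{"rot": [0,0,0],"slide": [0,0,-0.5],"grip": 0.4}]}}

```text
time: 53.72
ee_pos: [0.4191, -0.2309, 0.1047]
tool_rot: [[-0.008, 1.0, -0.002], [1.0, 0.008, 0.002], [0.002, -0.002, -1.0]]
wrist_force: [-0.8, 0.7, 0.4]
finger_gap: 0.0342
grasp_force: 0.0
```

Call:
{"name": "send_rows", "arguments": {"moves": [{"rot": [0,0,0],"slide": [0,0,-0.9],"grip": 0.4},{"rot": [0,0,0],"slide": [0,0,-0.9],"grip": 0.4},{"rot": [0,0,0],"slide": [0,0,-0.9],"grip": 0.4},{"rot": [0,0,0],"slide": [0,0,-0.9],"grip": 0.4},{"rot": [0,0,0],"slide": [0,0,-0.9],"grip": 0.4}]}}

```text
time: 54.13
ee_pos: [0.42, -0.2311, 0.2424]
tool_rot: [[-0.009, 1.0, -0.0], [1.0, 0.009, 0.0], [0.0, -0.0, -1.0]]
wrist_force: [-0.4, -0.7, 0.4]
finger_gap: 0.0342
grasp_force: 0.0
```

Call:
{"name": "send_rows", "arguments": {"moves": [{"rot": [0,0,3.2],"slide": [0,0.4,0],"grip": 0.2},{"rot": [0,0,0],"slide": [0.5,0.5,0],"grip": 0.0},{"rot": [0,0,0],"slide": [0.7,0.5,0],"grip": 0.0},{"rot": [0,0,0],"slide": [0.7,0.4,0],"grip": 0.0},{"rot": [0,0,0],"slide": [0.7,0.35,0],"grip": 0.0}]}}

```text
time: 54.55
ee_pos: [0.4889, -0.1549, 0.2411]
tool_rot: [[0.048, 0.999, 0.0], [0.999, -0.048, 0.0], [0.0, 0.0, -1.0]]
wrist_force: [0.2, -0.0, 0.1]
finger_gap: -0.0001
grasp_force: 0.0
```

Call:
{"name": "send_rows", "arguments": {"moves": [{"rot": [0,0,0],"slide": [0.7,0,0],"grip": 0.0},{"rot": [0,0,0],"slide": [0.7,0,0],"grip": 0.0},{"rot": [0,0,0],"slide": [0.7,0,0],"grip": 0.0},{"rot": [0,0,0],"slide": [0.7,0,0],"grip": 0.0},{"rot": [0,0,0],"slide": [0.7,0,0],"grip": 0.0}]}}

```text
time: 54.97
ee_pos: [0.4932, -0.05, 0.2412]
tool_rot: [[0.047, 0.999, 0.0], [0.999, -0.047, -0.0], [-0.0, 0.0, -1.0]]
wrist_force: [0.8, -0.5, 0.2]
finger_gap: -0.0003
grasp_force: 0.0
```

Call:
{"name": "send_rows", "arguments": {"moves": [{"rot": [0,0,0],"slide": [0.7,0,0],"grip": 0.0},{"rot": [0,0,0],"slide": [0.7,0,0],"grip": 0.0},{"rot": [0,0,0],"slide": [0.7,0,0],"grip": 0.0},{"rot": [0,0,0],"slide": [0,0,0],"grip": 0.0},{"rot": [0,0,0],"slide": [0,0,0],"grip": 0.0}]}}

```text
time: 55.38
ee_pos: [0.4962, 0.0128, 0.2412]
tool_rot: [[0.045, 0.999, 0.0], [0.999, -0.045, 0.0], [0.0, 0.0, -1.0]]
wrist_force: [-0.2, -0.5, -1.0]
finger_gap: -0.0002
grasp_force: 0.0
```

```bash
python3 -c "
from dry import *
plan(.501,.105,.113,-2.7)
dry()"
```

```text
t 55.38 p [0.4962 0.0128 0.2412] gap -0.0002 g 0.0 F [-0.2 -0.5 -1. ] q [ 48.1  20.1 -63.6 108.3  20.   63.9 -25.7]
th -2.6 tilt [0. 0.] rotz 0.1 slide [3.08 0.02 4.27]
top 132 box [[365.0, 224.0], [391.0, 224.0], [391.0, 240.0], [365.0, 240.0]]
  at z.032 [[0.4401, -0.2045], [0.4412, -0.2804], [0.3951, -0.28], [0.3941, -0.2043]] ctr [ 0.4176 -0.2422]
side 344 box [[326.0, 183.0], [326.0, 110.0], [394.0, 110.0], [394.0, 183.0]]
  at z.032 [[0.4355, -0.1467], [0.5471, -0.5064], [0.312, -0.6002], [0.2393, -0.2243]] ctr [ 0.3793 -0.353 ]
```

Call:
{"name": "send_rows", "arguments": {"moves": [{"rot": [0,0,0],"slide": [0.6,0,0],"grip": 0.0},{"rot": [0,0,0],"slide": [0.6,0,0],"grip": 0.0},{"rot": [0,0,0],"slide": [0.6,0,0],"grip": 0.0},{"rot": [0,0,0],"slide": [0.6,0,0.3],"grip": 0.0},{"rot": [0,0,0],"slide": [0.5,0,0.6],"grip": 0.0}]}}

```text
time: 55.9
ee_pos: [0.5014, 0.0991, 0.2151]
tool_rot: [[0.049, 0.999, 0.003], [0.999, -0.049, -0.0], [0.0, 0.003, -1.0]]
wrist_force: [1.0, 0.4, -0.2]
finger_gap: -0.0
grasp_force: 0.0
```

Call:
{"name": "send_rows", "arguments": {"moves": [{"rot": [0,0,0],"slide": [0,0,0.8],"grip": 0.0},{"rot": [0,0,0],"slide": [0,0,0.8],"grip": 0.0},{"rot": [0,0,0],"slide": [0,0,0.8],"grip": 0.0},{"rot": [0,0,0],"slide": [0,0,0.8],"grip": 0.0},{"rot": [0,0,0],"slide": [0,0,0.1],"grip": 0.0}]}}

```text
time: 56.32
ee_pos: [0.4989, 0.0973, 0.1119]
tool_rot: [[0.049, 0.999, -0.005], [0.999, -0.049, -0.0], [-0.001, -0.005, -1.0]]
wrist_force: [-0.5, -0.5, -0.3]
finger_gap: 0.0004
grasp_force: 0.0
```

Call:
{"name": "send_rows", "arguments": {"moves": [{"rot": [0,0,0],"slide": [0.3,0,0],"grip": 0.0},{"rot": [0,0,0],"slide": [0.3,0,0],"grip": 0.0},{"rot": [0,0,0],"slide": [0.3,0,0],"grip": 0.0},{"rot": [0,0,0],"slide": [0.3,0,0],"grip": 0.0},{"rot": [0,0,0],"slide": [0,0,0],"grip": 0.0}]}}

```text
time: 56.73
ee_pos: [0.5024, 0.1373, 0.1163]
tool_rot: [[0.045, 0.999, 0.002], [0.999, -0.045, 0.001], [0.001, 0.002, -1.0]]
wrist_force: [0.3, -0.1, -0.5]
finger_gap: -0.0
grasp_force: 0.0
```

```bash
python3 -c "
from dry import *
plan(.5085,.28,.113,-2.7)"
```

```text
t 56.73 p [0.5024 0.1373 0.1163] gap -0.0 g 0.0 F [ 0.3 -0.1 -0.5] q [ 24.4  32.3 -54.6 111.7  33.1  53.  -49.5]
th -2.6 tilt [0.1  0.06] rotz 0.1 slide [ 4.76 -0.02  0.11]
```

Call:
{"name": "send_rows", "arguments": {"moves": [{"rot": [0,0,0],"slide": [0.1,0,0],"grip": 0.0},{"rot": [0,0,0],"slide": [0.1,0,0],"grip": 0.0},{"rot": [0,0,0],"slide": [0.15,0,0],"grip": 0.0},{"rot": [0,0,0],"slide": [0.15,0,0],"grip": 0.0},{"rot": [0,0,0],"slide": [0.15,0,0],"grip": 0.0}]}}

```text
time: 57.15
ee_pos: [0.5032, 0.1544, 0.1153]
tool_rot: [[0.048, 0.999, 0.0], [0.999, -0.048, -0.0], [-0.0, 0.0, -1.0]]
wrist_force: [2.3, -2.6, 1.5]
finger_gap: -0.0
grasp_force: 1.3
```

Call:
{"name": "send_rows", "arguments": {"moves": [{"rot": [0,0,0],"slide": [0.17,0,0],"grip": 0.0},{"rot": [0,0,0],"slide": [0.17,0,0],"grip": 0.0},{"rot": [0,0,0],"slide": [0.17,0,0],"grip": 0.0},{"rot": [0,0,0],"slide": [0.17,0,0],"grip": 0.0},{"rot": [0,0,0],"slide": [0.17,0,0],"grip": 0.0}]}}

```text
time: 57.57
ee_pos: [0.5042, 0.1803, 0.1152]
tool_rot: [[0.047, 0.999, -0.0], [0.999, -0.047, 0.0], [0.0, -0.0, -1.0]]
wrist_force: [2.7, -3.4, 0.5]
finger_gap: -0.0001
grasp_force: 1.4
```

Call:
{"name": "send_rows", "arguments": {"moves": [{"rot": [0,0,0],"slide": [0.17,0,0],"grip": 0.0},{"rot": [0,0,0],"slide": [0.17,0,0],"grip": 0.0},{"rot": [0,0,0],"slide": [0.17,0,0],"grip": 0.0},{"rot": [0,0,0],"slide": [0.17,0,0],"grip": 0.0},{"rot": [0,0,0],"slide": [0.17,0,0],"grip": 0.0}]}}

```text
time: 57.98
ee_pos: [0.5054, 0.2057, 0.1152]
tool_rot: [[0.047, 0.999, -0.0], [0.999, -0.047, 0.0], [0.0, -0.0, -1.0]]
wrist_force: [1.8, -2.9, 0.9]
finger_gap: -0.0001
grasp_force: 1.4
```

Call:
{"name": "send_rows", "arguments": {"moves": [{"rot": [0,0,0],"slide": [0.17,0,0],"grip": 0.0},{"rot": [0,0,0],"slide": [0.17,0,0],"grip": 0.0},{"rot": [0,0,0],"slide": [0.17,0,0],"grip": 0.0},{"rot": [0,0,0],"slide": [0.17,0,0],"grip": 0.0},{"rot": [0,0,0],"slide": [0.17,0,0],"grip": 0.0}]}}

```text
time: 58.4
ee_pos: [0.5066, 0.2312, 0.1152]
tool_rot: [[0.048, 0.999, -0.0], [0.999, -0.048, 0.0], [0.0, -0.0, -1.0]]
wrist_force: [1.3, -2.9, 1.0]
finger_gap: -0.0001
grasp_force: 1.4
```

```bash
python3 -c "
from dry import *
plan(.5085,.28,.113,-2.7)"
```

```text
t 58.4 p [0.5066 0.2312 0.1152] gap -0.0001 g 1.4 F [ 1.3 -2.9  1. ] q [ 12.5  35.6 -53.1 106.6  34.4  55.4 -58.7]
th -2.73 tilt [-0.01  0.  ] rotz -0.03 slide [ 1.63 -0.01  0.07]
```

Call:
{"name": "send_rows", "arguments": {"moves": [{"rot": [0,0,0],"slide": [0.17,0,0],"grip": 0.0},{"rot": [0,0,0],"slide": [0.17,0,0],"grip": 0.0},{"rot": [0,0,0],"slide": [0.17,0,0],"grip": 0.0},{"rot": [0,0,0],"slide": [0.17,0,0],"grip": 0.0},{"rot": [0,0,0],"slide": [0.17,0,0],"grip": 0.0}]}}

```text
time: 58.82
ee_pos: [0.5078, 0.2567, 0.1152]
tool_rot: [[0.048, 0.999, -0.0], [0.999, -0.048, 0.0], [0.0, -0.0, -1.0]]
wrist_force: [2.4, -2.4, -0.2]
finger_gap: -0.0002
grasp_force: 1.4
```

Call:
{"name": "send_rows", "arguments": {"moves": [{"rot": [0,0,0],"slide": [0.15,0,0],"grip": 0.0},{"rot": [0,0,0],"slide": [0.15,0,0],"grip": 0.0},{"rot": [0,0,0],"slide": [0.15,0,0],"grip": 0.0},{"rot": [0,0,0],"slide": [0,0,0],"grip": 0.0}]}}

```text
time: 59.15
ee_pos: [0.5082, 0.271, 0.1153]
tool_rot: [[0.046, 0.999, -0.0], [0.999, -0.046, 0.001], [0.001, -0.0, -1.0]]
wrist_force: [-0.1, 0.2, -0.5]
finger_gap: 0.0001
grasp_force: 0.0
```

Call:
{"name": "send_rows", "arguments": {"moves": [{"rot": [0,0,0],"slide": [0.12,0,0],"grip": 0.0},{"rot": [0,0,0],"slide": [0.12,0,0],"grip": 0.0},{"rot": [0,0,0],"slide": [0,0,0],"grip": 0.0}]}}

```text
time: 59.4
ee_pos: [0.5086, 0.2777, 0.1153]
tool_rot: [[0.047, 0.999, -0.0], [0.999, -0.047, 0.001], [0.001, -0.0, -1.0]]
wrist_force: [-0.6, 0.8, 0.2]
finger_gap: 0.0001
grasp_force: 0.0
```

Call:
{"name": "send_rows", "arguments": {"moves": [{"rot": [0,0,0],"slide": [0.1,0,0],"grip": 0.0},{"rot": [0,0,0],"slide": [0.1,0,0],"grip": 0.0},{"rot": [0,0,0],"slide": [0,0,0],"grip": 0.0},{"rot": [0,0,0],"slide": [0,0,0],"grip": 0.0}]}}

```text
time: 59.73
ee_pos: [0.5091, 0.2833, 0.1152]
tool_rot: [[0.047, 0.999, 0.0], [0.999, -0.047, 0.001], [0.001, 0.0, -1.0]]
wrist_force: [0.2, -0.2, -0.4]
finger_gap: 0.0005
grasp_force: 0.0
```

Call:
{"name": "send_rows", "arguments": {"moves": [{"rot": [0,0,0],"slide": [0.06,0,0],"grip": 0.0},{"rot": [0,0,0],"slide": [0.06,0,0],"grip": 0.0},{"rot": [0,0,0],"slide": [0,0,0],"grip": 0.0},{"rot": [0,0,0],"slide": [0,0,0],"grip": 0.0}]}}

```text
time: 60.07
ee_pos: [0.5093, 0.2867, 0.1152]
tool_rot: [[0.047, 0.999, 0.0], [0.999, -0.047, 0.0], [0.0, -0.0, -1.0]]
wrist_force: [0.2, 1.1, 0.5]
finger_gap: -0.0001
grasp_force: 0.0
```

```bash
python3 -c "
from dry import *
plan(.509,.29,.113,-2.7)
# red panel top edge in side view: scan around expected outer top edge columns
a=vision.camera('side').astype(int)
for X in [(.45,.30,.15),(.57,.295,.15),(.65,.29,.15)]: print(X,proj('side',X))
for u in (225,230,235,300): 
    col=a[:,u]; red=(col[:,0]>100)&(col[:,1]<60); r=np.nonzero(red)[0]; r=r[(r>170)]; print(u,r[:1], plane('side',(u,r[0]),.15)[:2] if len(r) else '')"
```

```text
t 60.07 p [0.5093 0.2867 0.1152] gap -0.0001 g 0.0 F [0.2 1.1 0.5] q [  5.9  37.9 -52.1 102.7  35.2  57.2 -63.1]
th -2.72 tilt [0.   0.03] rotz -0.02 slide [ 0.11 -0.01  0.07]
(0.45, 0.3, 0.15) [263.74533459 281.18029404]
(0.57, 0.295, 0.15) [215.35449606 262.2629684 ]
(0.65, 0.29, 0.15) [185.10905409 249.78550344]
225 [266] [0.54548847 0.29596536]
230 [268] [0.53283384 0.29660237]
235 [270] [0.52026672 0.29723221]
300 []
```

Call:
{"name": "send_rows", "arguments": {"moves": [{"rot": [0,0,0],"slide": [0.06,0,0],"grip": 0.0},{"rot": [0,0,0],"slide": [0.06,0,0],"grip": 0.0},{"rot": [0,0,0],"slide": [0,0,0],"grip": 0.0},{"rot": [0,0,0],"slide": [0,0,0],"grip": 0.0}]}}

```text
time: 60.45
ee_pos: [0.5095, 0.2883, 0.1151]
tool_rot: [[0.049, 0.999, -0.001], [0.999, -0.049, -0.003], [-0.003, -0.001, -1.0]]
wrist_force: [-2.9, -12.9, 8.5]
finger_gap: -0.0001
grasp_force: 6.7
```

Call:
{"name": "send_rows", "arguments": {"moves": [{"rot": [0,0,0],"slide": [0.05,0,0],"grip": 0.0},{"rot": [0,0,0],"slide": [0,0,0],"grip": 0.0},{"rot": [0,0,0],"slide": [0,0,0],"grip": 0.0}]}}

```text
time: 60.7
ee_pos: [0.5096, 0.2884, 0.1149]
tool_rot: [[0.05, 0.999, -0.001], [0.999, -0.05, -0.006], [-0.006, -0.001, -1.0]]
wrist_force: [-6.6, -22.0, 14.1]
finger_gap: 0.0004
grasp_force: 11.5
```

Call:
{"name": "send_rows", "arguments": {"moves": [{"rot": [0,0,0],"slide": [-0.3,0,0],"grip": 0.0},{"rot": [0,0,0],"slide": [-0.5,0,0],"grip": 0.0},{"rot": [0,0,0],"slide": [0,0,-0.6],"grip": 0.0},{"rot": [0,0,0],"slide": [0,0,-0.8],"grip": 0.0},{"rot": [0,0,0],"slide": [0,0,-0.8],"grip": 0.0}]}}

```text
time: 61.12
ee_pos: [0.5081, 0.2674, 0.1818]
tool_rot: [[0.048, 0.999, -0.001], [0.999, -0.048, 0.0], [0.0, -0.001, -1.0]]
wrist_force: [0.4, 0.6, 0.1]
finger_gap: 0.0001
grasp_force: 0.0
```

Call:
{"name": "send_rows", "arguments": {"moves": [{"rot": [0,0,0],"slide": [0,0,-0.8],"grip": 0.0},{"rot": [0,0,0],"slide": [0,0,-0.8],"grip": 0.0},{"rot": [0,0,0],"slide": [0,0,0],"grip": 0.0},{"rot": [0,0,0],"slide": [0,0,0],"grip": 0.0}]}}

```text
time: 61.45
ee_pos: [0.5088, 0.2678, 0.2301]
tool_rot: [[0.048, 0.999, 0.002], [0.999, -0.048, 0.001], [0.001, 0.002, -1.0]]
wrist_force: [0.2, -0.2, -1.9]
finger_gap: -0.0006
grasp_force: 0.0
```

```bash
python3 -c "
from dry import *
for n in ('side','top'):
    im=vision.camera(n).astype(int)
    m=((im[...,1]>im[...,0]+60)&(im[...,1]>im[...,2]+60)).astype(np.uint8);k,l,s,c=cv2.connectedComponentsWithStats(m)
    if k>1: i=1+s[1:,4].argmax();print(n,s[i],plane(n,c[i],.176))
a=vision.camera('side').astype(int)
for u in (225,235): 
    col=a[:,u]; r=np.nonzero((col[:,0]>100)&(col[:,1]<60))[0]; r=r[r>170]; print(u,r[:1], plane('side',(u,r[0]),.15)[:2])
dry()
plan(.5174,.38,.2,-2.7)"
```

```text
side [211 290  13  13 143] [0.51848808 0.37849771 0.176     ]
225 [267] [0.54431442 0.29828605]
235 [271] [0.51914951 0.2995339 ]
top 206 box [[356.0, 224.0], [391.0, 224.0], [391.0, 240.0], [356.0, 240.0]]
  at z.032 [[0.4397, -0.1784], [0.4412, -0.2804], [0.3951, -0.28], [0.3938, -0.1783]] ctr [ 0.4174 -0.2291]
side 344 box [[326.0, 183.0], [326.0, 110.0], [394.0, 110.0], [394.0, 183.0]]
  at z.032 [[0.4355, -0.1467], [0.5471, -0.5064], [0.312, -0.6002], [0.2393, -0.2243]] ctr [ 0.3793 -0.353 ]
t 61.7 p [0.5081 0.2674 0.2283] gap 0.0001 g 0.0 F [-0.3 -0.6 -0.3] q [ 12.7  29.7 -58.4  98.6  27.2  67.3 -56. ]
th -2.72 tilt [-0.07 -0.02] rotz -0.02 slide [3.76 0.13 0.94]
```

Call:
{"name": "send_rows", "arguments": {"moves": [{"rot": [0,0,0],"slide": [0.75,0.03,0],"grip": 0.0},{"rot": [0,0,0],"slide": [0.75,0.03,0],"grip": 0.0},{"rot": [0,0,0],"slide": [0.75,0.03,0],"grip": 0.0},{"rot": [0,0,0],"slide": [0.75,0.03,0],"grip": 0.0},{"rot": [0,0,0],"slide": [0.72,0.02,0.5],"grip": 0.0}]}}

```text
time: 62.12
ee_pos: [0.5184, 0.3808, 0.2155]
tool_rot: [[0.048, 0.999, 0.002], [0.999, -0.048, 0.002], [0.002, 0.002, -1.0]]
wrist_force: [0.9, 0.6, 1.5]
finger_gap: 0.0003
grasp_force: 0.0
```

Call:
{"name": "send_rows", "arguments": {"moves": [{"rot": [0,0,0],"slide": [0,0,0.4],"grip": 0.0},{"rot": [0,0,0],"slide": [0,0,0.4],"grip": 0.0},{"rot": [0,0,0],"slide": [0,0,0],"grip": 0.0},{"rot": [0,0,0],"slide": [0,0,0],"grip": 0.0}]}}

```text
time: 62.45
ee_pos: [0.5179, 0.3778, 0.1895]
tool_rot: [[0.048, 0.999, -0.001], [0.999, -0.048, -0.001], [-0.001, -0.001, -1.0]]
wrist_force: [-0.1, -0.5, 0.9]
finger_gap: -0.0001
grasp_force: 0.0
```

```bash
python3 -c "
from dry import *
plan(.518,.379,.170,-2.7)"
```

```text
t 62.45 p [0.5179 0.3778 0.1895] gap -0.0001 g 0.0 F [-0.1 -0.5  0.9] q [ -2.5  38.3 -53.9  90.9  32.7  67.9 -66. ]
th -2.77 tilt [-0.07 -0.06] rotz -0.07 slide [0.04 0.   0.65]
```

Call:
{"name": "send_rows", "arguments": {"moves": [{"rot": [0,0,0],"slide": [0.04,0,0.2],"grip": 0.0},{"rot": [0,0,0],"slide": [0,0,0.2],"grip": 0.0},{"rot": [0,0,0],"slide": [0,0,0.2],"grip": 0.0},{"rot": [0,0,0],"slide": [0,0,0.05],"grip": 0.0},{"rot": [0,0,0],"slide": [0,0,0],"grip": 0.0}]}}

```text
time: 62.87
ee_pos: [0.5184, 0.3798, 0.1711]
tool_rot: [[0.048, 0.999, 0.001], [0.999, -0.048, -0.0], [-0.0, 0.001, -1.0]]
wrist_force: [0.9, -2.2, 7.0]
finger_gap: -0.0002
grasp_force: 3.2
```

Call:
{"name": "send_rows", "arguments": {"moves": [{"rot": [0,0,0],"slide": [0,0,0.04],"grip": 0.0},{"rot": [0,0,0],"slide": [0,0,0],"grip": 0.0},{"rot": [0,0,0],"slide": [0,0,0],"grip": 0.0}]}}

```text
time: 63.12
ee_pos: [0.5185, 0.3798, 0.1708]
tool_rot: [[0.048, 0.999, 0.002], [0.999, -0.048, -0.0], [-0.0, 0.002, -1.0]]
wrist_force: [-4.8, -7.5, 20.7]
finger_gap: 0.0001
grasp_force: 10.1
```

The button is bottomed out: 20 N with no further travel. Retreating and checking the end state.

Call:
{"name": "send_rows", "arguments": {"moves": [{"rot": [0,0,0],"slide": [0,0,-0.3],"grip": 0.0},{"rot": [0,0,0],"slide": [0,0,-0.8],"grip": 0.0},{"rot": [0,0,0],"slide": [0,0,-0.8],"grip": 0.0},{"rot": [0,0,0],"slide": [0,0,-0.8],"grip": 0.0},{"rot": [0,0,0],"slide": [0,0,-0.8],"grip": 0.0}]}}

```text
time: 63.53
ee_pos: [0.5178, 0.3798, 0.2756]
tool_rot: [[0.048, 0.999, -0.0], [0.999, -0.048, -0.0], [-0.0, -0.0, -1.0]]
wrist_force: [-0.2, -0.3, 0.1]
finger_gap: -0.0002
grasp_force: 0.0
```

Call:
{"name": "send_rows", "arguments": {"moves": [{"rot": [0,0,0],"slide": [0,0,0],"grip": 0.0},{"rot": [0,0,0],"slide": [0,0,0],"grip": 0.0},{"rot": [0,0,0],"slide": [0,0,0],"grip": 0.0}]}}

```text
time: 63.78
ee_pos: [0.5179, 0.3796, 0.2738]
tool_rot: [[0.048, 0.999, -0.0], [0.999, -0.048, -0.001], [-0.001, -0.0, -1.0]]
wrist_force: [0.4, -0.7, -0.2]
finger_gap: 0.0001
grasp_force: 0.0
```

```bash
python3 -c "
from dry import *
st()
a=vision.camera('side').astype(int)
for u in (225,235): 
    col=a[:,u]; r=np.nonzero((col[:,0]>100)&(col[:,1]<60))[0]; r=r[r>170]; print(u,r[:1], plane('side',(u,r[0]),.15)[:2])
dry()"
```

```text
t 63.78 p [0.5179 0.3796 0.2738] gap 0.0001 g 0.0 F [ 0.4 -0.7 -0.2] q [ -1.4  34.2 -56.6  85.6  28.9  75.9 -63.2]
225 [266] [0.54548847 0.29596536]
235 [270] [0.52026672 0.29723221]
top 203 box [[356.0, 224.0], [391.0, 224.0], [391.0, 240.0], [356.0, 240.0]]
  at z.032 [[0.4397, -0.1784], [0.4412, -0.2804], [0.3951, -0.28], [0.3938, -0.1783]] ctr [ 0.4174 -0.2291]
side 342 box [[326.0, 183.0], [326.0, 110.0], [394.0, 110.0], [394.0, 183.0]]
  at z.032 [[0.4355, -0.1467], [0.5471, -0.5064], [0.312, -0.6002], [0.2393, -0.2243]] ctr [ 0.3793 -0.353 ]
```

```bash
python3 -c "
from dry import *
for k in range(4):
    a=vision.camera('side').astype(int); o=[]
    for u in (225,235,245):
        col=a[:,u]; r=np.nonzero((col[:,0]>100)&(col[:,1]<60))[0]; r=r[r>170]; o.append(int(r[0]))
    print(o)
print([tuple(a[v,235]) for v in range(262,285)])
for y in (.288,.296,.299,.302): print(y,proj('side',(.52,y,.15)))"
```

```text
[266, 270, 274]
[267, 270, 274]
[266, 270, 274]
[266, 270, 274]
[(np.int64(64), np.int64(63), np.int64(59)), (np.int64(62), np.int64(62), np.int64(58)), (np.int64(62), np.int64(62), np.int64(59)), (np.int64(62), np.int64(62), np.int64(59)), (np.int64(63), np.int64(63), np.int64(59)), (np.int64(63), np.int64(63), np.int64(59)), (np.int64(61), np.int64(63), np.int64(60)), (np.int64(63), np.int64(62), np.int64(59)), (np.int64(105), np.int64(53), np.int64(50)), (np.int64(178), np.int64(38), np.int64(30)), (np.int64(203), np.int64(29), np.int64(15)), (np.int64(202), np.int64(29), np.int64(14)), (np.int64(201), np.int64(30), np.int64(17)), (np.int64(196), np.int64(29), np.int64(16)), (np.int64(198), np.int64(28), np.int64(13)), (np.int64(205), np.int64(30), np.int64(15)), (np.int64(208), np.int64(29), np.int64(15)), (np.int64(207), np.int64(30), np.int64(16)), (np.int64(206), np.int64(30), np.int64(15)), (np.int64(206), np.int64(30), np.int64(16)), (np.int64(208), np.int64(29), np.int64(15)), (np.int64(209), np.int64(30), np.int64(15)), (np.int64(210), np.int64(30), np.int64(16))]
0.288 [236.92975257 266.69042248]
0.296 [235.35356006 269.58836678]
0.299 [234.75771123 270.68382373]
0.302 [234.15922793 271.7840941 ]
```

The one-pixel change is threshold noise. The panel sits flush with the dryer and the dry carrier stands centred on the plate.

```bash
python3 -c "
from plant import order
print(order.hand_in())"
```

```text
the job is handed in; nothing more can be done
None
```

I handed in the job at about 64 s: the dry carrier is on the cooling plate (put back once after being knocked aside), all four other carriers were stood in the drawer before I pushed it home, and the start button was pressed to its stop; I didn't re-measure the beaker and jar at the end, and hand-in returned no verdict.

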